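# Rack the hold-down bars by length and lock the rack

### The job

Put away the hold-down bars lying about the soldering bench: with the extension bar dropped over the rack clamp's stub lever, throw the clamp open, then lay every bar in the rack in the row for its own length, one to a slot and fully down in the notches. Throw the clamp shut again with the extension bar, past its dead point so that it stays and the comb locks the bars in, and lay the extension bar back in its cradle as it lay before; never push the lever with the gripper itself, and leave everything else on the bench where it is.

Things in the scene. Friction and masses are not known exactly. Their poses are not given: they have to be found in the camera images.
- bar80a: loose plain aluminium hold-down bar, square section 16 x 16 mm, 80 mm long, a thin black strip along one face; lies on the mat at the start; origin at its centre, x along its length. May be absent (None). Mass about 55 g
- bar80b: loose plain aluminium hold-down bar, square section 16 x 16 mm, 80 mm long, a thin black strip along one face; lies on the mat at the start; origin at its centre, x along its length. May be absent (None). Mass about 55 g
- bar105a: loose plain aluminium hold-down bar, square section 16 x 16 mm, 105 mm long, a thin black strip along one face; lies on the mat at the start; origin at its centre, x along its length. May be absent (None). Mass about 72 g
- bar105b: loose plain aluminium hold-down bar, square section 16 x 16 mm, 105 mm long, a thin black strip along one face; lies on the mat at the start; origin at its centre, x along its length. May be absent (None). Mass about 72 g
- bar130a: loose plain aluminium hold-down bar, square section 16 x 16 mm, 130 mm long, a thin black strip along one face; lies on the mat at the start; origin at its centre, x along its length. May be absent (None). Mass about 90 g
- bar130b: loose plain aluminium hold-down bar, square section 16 x 16 mm, 130 mm long, a thin black strip along one face; lies on the mat at the start; origin at its centre, x along its length. May be absent (None). Mass about 90 g
- rack: the fixed bar rack: aluminium base plate 175 x 410 mm, 8 mm thick, on the bench; x runs along the slots towards the common back stop, y across the rows to the left, z up; origin under the plate, 12 mm to -x of its middle. Six parallel slots 42 mm apart, in three rows of two: for 80 mm bars (leftmost, +y), for 105 mm bars, and for 130 mm bars (next to the clamp)
- row_80 (a point): row for 80 mm bars: middle of the row, where the centre of a seated bar is in x and height (42 mm above the bench); axes as the rack's; slots at y = +21 and -21 mm. A bar lies across two white rails, notches 24 mm wide, 12 mm deep, floor 34 mm above the bench; the end stops (50 and 54 mm high) leave 5 mm free at each end; the fingers have 40 mm of room between the rails
- row_105 (a point): row for 105 mm bars: middle of the row, where the centre of a seated bar is in x and height (42 mm above the bench); axes as the rack's; slots at y = +21 and -21 mm. A bar lies across two white rails, notches 24 mm wide, 12 mm deep, floor 34 mm above the bench; the end stops (50 and 54 mm high) leave 5 mm free at each end; the fingers have 40 mm of room between the rails
- row_130 (a point): row for 130 mm bars: middle of the row, where the centre of a seated bar is in x and height (42 mm above the bench); axes as the rack's; slots at y = +21 and -21 mm. A bar lies across two white rails, notches 24 mm wide, 12 mm deep, floor 34 mm above the bench; the end stops (50 and 54 mm high) leave 5 mm free at each end; the fingers have 40 mm of room between the rails
- comb (a point): right end of the flat steel comb on the back stop (55 to 60 mm above the bench), whose tabs reach 20 mm in over the back ends of the slots. While the clamp is shut the tabs bar the slots from above; throwing it open slides the comb about 20 mm to -y of the rack, so that the tabs stand between the slots and leave 27 mm gaps
- lever (a joint): angle of the toggle clamp's lever at the right (-y) end of the rack: 0 shut (at the start, against its stop), growing anticlockwise seen from above about a vertical pivot to 1.46 rad, open. Dead point at 0.15 rad: a spring pushes it open above that (peak about 0.9 N m near 0.8 rad) and on to shut below it, and it stays at either end
- pivot (a point): vertical pivot axis of the lever, at the mid height of the stub (60 mm above the bench)
- stub (a point): the lever's short steel stub, 10 mm wide, 16 mm tall (52 to 68 mm above the bench), its tip 80 mm from the pivot; this point lies on the stub's mid line 54 mm from the pivot, x outward along the stub, z up. The hub round the pivot has 13 mm radius. At 0 (shut) the stub points to -x of the rack, at 1.46 to about -y of the rack
- ext_bar: loose steel extension bar, 190 x 24 x 24 mm, 280 g, black sleeve at its -x end; origin at its middle and mid height, x along it to the socket end, z up. Its last 60 mm at +x are a channel, open below and at the end (inside 16 mm wide, 18 mm deep). Its centre of mass is 12 mm to -x of the origin: grip it there, between the cradle's brackets
- ext_socket (a point): middle of the extension bar's channel: 65 mm to +x of the bar's origin, at its mid height; axes as the bar's. The channel drops from above over the stub with the bar's +x towards the pivot: fully on, this point is 50 to 55 mm from the pivot (the channel's blind end just off the stub's tip) and 62 to 64 mm above the bench
- cradle: black cradle of the extension bar, fixed: base strip with two brackets at x = -70 and +50 mm whose floors are 30 mm above the bench and whose cheeks, 34 mm apart inside, rise to 44 mm; origin on the bench, x along the bar as it lies at the start
- cradle_seat (a point): where the middle of the extension bar lies in the cradle, 42 mm above the bench; axes as the cradle's
- solder_reel: bystander: reel of solder, 60 mm diameter, 40 mm tall, standing on its flange; origin under its middle
- ribbon_reel: bystander: flat reel of copper ribbon, 80 mm diameter, 20 mm tall; origin under its middle
- screwdriver: bystander: screwdriver, 170 mm, lying; origin under its middle
- flux: bystander: small white bottle, 40 mm diameter, 100 mm tall; origin under its middle
- caliper: bystander: caliper, 190 mm, lying; origin under its middle
- tweezers: bystander: tweezers, 125 mm, lying; origin under its middle
Not all that is in view belongs to the job. What is shaped like the bar105a but blue or yellow is not meant.

How it is judged (in metres and radians):
On the way, in this order (a step that is already met when the one before it is completed fails the run):
1. the clamp is thrown open with the extension bar on its lever (distance between ext_socket and stub below 0.03 m and value of joint lever above 0.3 rad), for 0.1 s.
2. every bar present lies seated in the row for its length, the clamp open (x of bar80a in the frame of row_80 between -0.009 and 0.009 m and y of bar80a in the frame of row_80 between -0.029 and 0.029 m and z of bar80a in the frame of row_80 between -0.005 and 0.005 m and angle between the x axis of each of bar80a, bar80b and the x axis of row_80, either way round below 0.12 rad and x of bar80b in the frame of row_80 between -0.009 and 0.009 m and y of bar80b in the frame of row_80 between -0.029 and 0.029 m and z of bar80b in the frame of row_80 between -0.005 and 0.005 m and x of bar105a in the frame of row_105 between -0.009 and 0.009 m and y of bar105a in the frame of row_105 between -0.029 and 0.029 m and z of bar105a in the frame of row_105 between -0.005 and 0.005 m and angle between the x axis of each of bar105a, bar105b and the x axis of row_105, either way round below 0.12 rad and x of bar105b in the frame of row_105 between -0.009 and 0.009 m and y of bar105b in the frame of row_105 between -0.029 and 0.029 m and z of bar105b in the frame of row_105 between -0.005 and 0.005 m and x of bar130a in the frame of row_130 between -0.009 and 0.009 m and y of bar130a in the frame of row_130 between -0.029 and 0.029 m and z of bar130a in the frame of row_130 between -0.005 and 0.005 m and angle between the x axis of each of bar130a, bar130b and the x axis of row_130, either way round below 0.12 rad and x of bar130b in the frame of row_130 between -0.009 and 0.009 m and y of bar130b in the frame of row_130 between -0.029 and 0.029 m and z of bar130b in the frame of row_130 between -0.005 and 0.005 m and value of joint lever above 1.2 rad), for 0.3 s.
3. the extension bar is over the stub of the open lever (distance between ext_socket and stub below 0.03 m and value of joint lever above 1.2 rad), for 0.1 s.
4. the lever is thrown shut past its dead point with the extension bar on it (value of joint lever below 0.1 rad and distance between ext_socket and stub below 0.03 m), for 0.1 s.
At the end, for the whole second after the job is handed in: every bar present lies seated in a slot of the row for its length (9 mm along, 5 mm in height, 0.12 rad), the lever is shut past the dead point (below 0.10 rad) and the extension bar rests upright in its cradle (25 mm lengthwise, 9 mm sideways, 5 mm in height) (x of bar80a in the frame of row_80 between -0.009 and 0.009 m and y of bar80a in the frame of row_80 between -0.029 and 0.029 m and z of bar80a in the frame of row_80 between -0.005 and 0.005 m and angle between the x axis of each of bar80a, bar80b and the x axis of row_80, either way round below 0.12 rad and x of bar80b in the frame of row_80 between -0.009 and 0.009 m and y of bar80b in the frame of row_80 between -0.029 and 0.029 m and z of bar80b in the frame of row_80 between -0.005 and 0.005 m and x of bar105a in the frame of row_105 between -0.009 and 0.009 m and y of bar105a in the frame of row_105 between -0.029 and 0.029 m and z of bar105a in the frame of row_105 between -0.005 and 0.005 m and angle between the x axis of each of bar105a, bar105b and the x axis of row_105, either way round below 0.12 rad and x of bar105b in the frame of row_105 between -0.009 and 0.009 m and y of bar105b in the frame of row_105 between -0.029 and 0.029 m and z of bar105b in the frame of row_105 between -0.005 and 0.005 m and x of bar130a in the frame of row_130 between -0.009 and 0.009 m and y of bar130a in the frame of row_130 between -0.029 and 0.029 m and z of bar130a in the frame of row_130 between -0.005 and 0.005 m and angle between the x axis of each of bar130a, bar130b and the x axis of row_130, either way round below 0.12 rad and x of bar130b in the frame of row_130 between -0.009 and 0.009 m and y of bar130b in the frame of row_130 between -0.029 and 0.029 m and z of bar130b in the frame of row_130 between -0.005 and 0.005 m and value of joint lever below 0.1 rad and x of ext_bar in the frame of cradle_seat between -0.025 and 0.025 m and y of ext_bar in the frame of cradle_seat between -0.009 and 0.009 m and z of ext_bar in the frame of cradle_seat between -0.005 and 0.005 m and angle between ext_bar's own z axis and vertical below 0.12 rad and angle between the x axis of ext_bar and the x axis of cradle, either way round below 0.12 rad and linear speed of ext_bar below 0.02 m/s); the robot touches nothing.
It fails at once if the gripper's fingers push the clamp's stub lever directly (contact force between the fingers and lever above 2 N).
It fails at once if a bystander is displaced by more than 30 mm (distance of any of solder_reel, ribbon_reel, screwdriver, flux, caliper, tweezers from where it was at the start of the episode above 0.03 m).
Of bar80a, bar80b, bar105a, bar105b, bar130a, bar130b only 4 to 6 are there at a start; the rules pass over those that are not, and their reading is None.
At some moment in a run one of bar80a, bar80b, bar105a, bar105b, bar130a, bar130b may be knocked a few centimetres aside while the robot is not near it.
It also fails if it takes over 208 s, if anything falls off the work surface, if the arm or the gripper's body presses on something with over 40 N, if the wrist force passes 120 N, or if a joint passes its speed limit or range.

### The arm

A 6-joint arm with a two-finger parallel gripper is mounted at the origin on the work surface. World frame = base frame: x ahead of the robot, y to its left, z up, the work surface at z = 0. Lengths are in mm, angles in rad, forces in N, time in s.
With the tool pointing down it reaches from about 400 to 925 mm from the base axis. Payload 12.5 kg.
Tool frame: the origin (TCP) lies between the finger pads; the fingertips stand 14 mm ahead of it and the grasp point (between the pads) lies 5 mm behind it; x points along the fingers, y is the direction in which the jaws open and shut, and the axes are right-handed (so a half turn about x gives the same grasp; the last joint's range is limited). The gripper opens to 95 mm and grips with 3 to 60 N. Pads are 20 mm wide; open, the fingers measure 119 mm over their backs; the gripper's body (75 mm by 180 mm) begins 59 mm behind the grasp point.
Start: joints at [-1.415, 0.491, 1.559, -0, 1.092, -0.106], TCP at [161.785, -603.718, 192.561] pointing down, gripper open.
Joint ranges: [-3.1, 3.1], [-0.84, 2.19], [0.05, 2.79], [-1.13, 4.28], [0.06, 2.93], [-2.69, 2.69]. Speed limits (rad/s): [2.22, 2.22, 2.79, 3.14, 3.14, 3.14].

### API

Orientations are given as [roll, pitch, yaw] about the fixed x, y, z axes, in that order (R = Rz(yaw) Ry(pitch) Rx(roll)).
In Python, from cell import env, cams gives the robot as it stands.
- The arm moves only by the tool carry_out, never from a script. Its arguments are lists of equal length, an entry for each row: "grip": the closure, from -1 (fully open) to 1 (shut); "linear": the shift along the tool's x, y, z scaled (see below), a list of three; "turn": the turn about the tool's x scaled (see below). In form: {"grip": [grip, ...], "linear": [[tx, ty, tz], ...], "turn": [turn, ...]}. A call has 1 to 5 rows; each row shifts and turns the commanded pose from where the row before left it, along the tool's axes as they then stand; what a row does not reach is not made up. The controller multiplies each number of a shift by 0.5 m and each number of a turn by 180 degrees. A row lasts 1/10 s, in which the tool goes at most 50 mm and 8.59 degrees, less where a joint would pass 70% of its speed; a pose out of reach is approached as far as the arm can. A call with a number of a shift or a turn outside -1 to 1 is refused whole. A call with a gripper value outside its range is refused whole. The fingers move at their own pace and stop on an object; the grip force is fixed at half the most. Time passes only in rows, so rows that do not move let the fingers close. It gives the time, the measured TCP pose, the force and the opening at its end, in the units of the state.
- env.state(): the state, without advancing time (a new reading comes with each control period).
- cams.read_camera(name): name is "scene" or "top" or "wrist"; returns the picture (480x640x3 uint8, blue, green, red); there is no depth.
- cams.camera_info(name): a dict with "fx", "fy", "cx", "cy" (pixels), "view" (4x4, takes a point from world to camera coordinates). Camera axes: x right, y down, z forward; pixel columns grow to the right and rows downward; lengths in mm; the calibration is good to about 2 mm. A picture is of the moment at which its call begins: read the wrist's pose just before it. camera_info takes no time and is no camera call; for the wrist camera it gives the pose at the moment of the call.
- env.job_done(): hands the job in, once; it reports no verdict.
The state is a dict: "t": time; "joints": joint angles; "qvel": joint speeds; "tau": joint torques, N m; "eef_pos": TCP position; "tcp_rot": TCP orientation; "ft_force": force on the tool from outside, world axes, zero at the start; "moment": the same for the moment, N m; "opening": opening from 0.0 (shut) to 1.0 (fully open).
Only numpy, scipy, OpenCV 4.12 (cv2) and the standard library are available. Lean on these libraries where they do the work, as an engineer would, in place of code of your own. Each camera call takes 0.05 s, during which the arm holds its last target. There are 200 camera calls.

## Working session

There is one attempt and no reset: what is moved stays moved. The work goes in short steps, Python scripts to look and compute and a tool call to move; the robot and the scene stay as the last step left them, time stands still between calls to the robot, and variables do not carry over. Pictures are saved under pics/ and viewed, about 12 in all and at most 16, crops included, and the job is handed in when it is done.

Besides the shell and the picture viewer there is one more tool, called after "Call:" as name(argument=value, ...) on one line, values as JSON. carry_out: Moves the arm, as the interface text tells. Shifts and turns lie within -1 to 1; 1 stands for 0.5 m of shift or 180 degrees of turn. Its arguments: {"type":"object","properties":{"grip":{"type":"array"},"linear":{"type":"array"},"turn":{"type":"array"}},"required":["grip","linear","turn"]}

```bash
ls; mkdir -p pics; cat > h.py <<'E'
import numpy as np, cv2, json
from cell import env, cams
def snap(n,f):
    im=cams.read_camera(n); cv2.imwrite('pics/'+f,im); return im
def proj(ci,P):
    P=np.atleast_2d(P).astype(float); V=np.array(ci['view']); c=P@V[:3,:3].T+V[:3,3]
    return np.c_[ci['fx']*c[:,0]/c[:,2]+ci['cx'],ci['fy']*c[:,1]/c[:,2]+ci['cy']]
def unproj(ci,px,z):
    px=np.atleast_2d(px).astype(float);V=np.array(ci['view']);R=V[:3,:3];o=-R.T@V[:3,3]
    d=np.c_[(px[:,0]-ci['cx'])/ci['fx'],(px[:,1]-ci['cy'])/ci['fy'],np.ones(len(px))]@R
    return o+d*((z-o[2])/d[:,2])[:,None]
E
python3 - <<'E'
from h import *
for n in ['scene','top']:
    snap(n,n+'0.png'); ci=cams.camera_info(n); print(n,{k:np.round(v,3).tolist() for k,v in ci.items()})
print(env.state())
E
```

```text
pics
scene {'fx': 511.853, 'fy': 511.853, 'cx': 321.694, 'cy': 236.813, 'view': [[0.24, 0.971, 0.006, -94.193], [0.685, -0.165, -0.709, -279.413], [-0.687, 0.174, -0.705, 1628.906], [0.0, 0.0, 0.0, 1.0]]}
top {'fx': 614.051, 'fy': 614.051, 'cx': 311.907, 'cy': 228.64, 'view': [[-0.013, -1.0, -0.002, 1.053], [-0.998, 0.014, -0.062, 443.399], [0.062, 0.001, -0.998, 1603.606], [0.0, 0.0, 0.0, 1.0]]}
{'t': 0.1, 'joints': array([-1.41462451e+00,  4.91501266e-01,  1.55937110e+00, -1.97816898e-05,
        1.09167886e+00, -1.05593401e-01]), 'qvel': array([ 0.00128404, -0.00054159, -0.00179565, -0.00109146, -0.00065966,
        0.00090001]), 'tau': array([ 1.94532098e-03, -6.13620687e+01, -2.58607310e+01,  6.93603465e-02,
        4.70270205e-02, -7.18676370e-05]), 'eef_pos': array([ 161.72747125, -603.4830386 ,  192.02494958]), 'tcp_rot': array([-1.65808797,  1.56983759,  1.74527902]), 'ft_force': array([-0.77186562, -1.36064547, -0.38260971]), 'moment': array([ 0.01191868, -0.02755251, -0.00060771]), 'opening': 1.001641856240709}
```

View pics/top0.png

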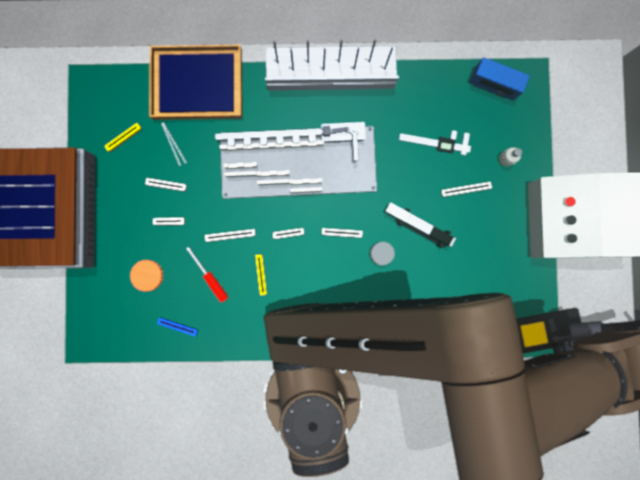

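View pics/scene0.png

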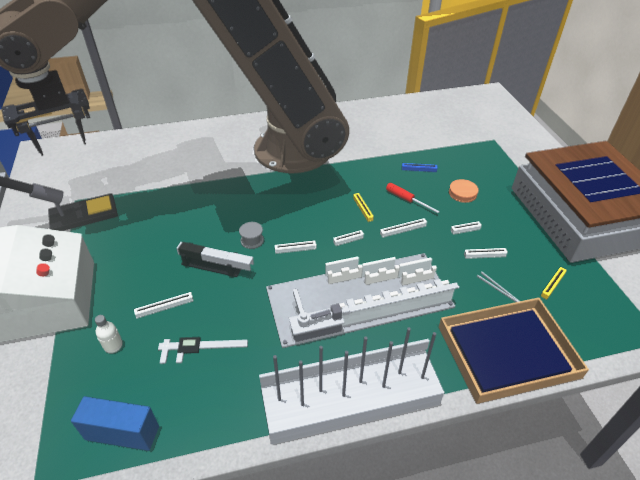

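```bash
python3 - <<'E'
from h import *
im=cv2.imread('pics/top0.png'); ci=cams.camera_info('top')
hsv=cv2.cvtColor(im,cv2.COLOR_BGR2HSV)
m=((hsv[...,1]<70)&(hsv[...,2]>110)).astype(np.uint8)
n,l,st,ce=cv2.connectedComponentsWithStats(cv2.morphologyEx(m,cv2.MORPH_CLOSE,np.ones((3,3))))
for i in range(1,n):
    x,y,w,h,a=st[i]
    if 60<a<14000 and 60<x<560 and 100<y<300:
        p=np.argwhere(l==i)[:,::-1].astype(np.float32); z=12 if a<700 else 8
        W=unproj(ci,p,z)[:,:2].astype(np.float32); r=cv2.minAreaRect(W)
        c=W.mean(0); e,v=np.linalg.eigh(np.cov((W-c).T)); d=v[:,1]; t=(W-c)@d
        print(np.round(ce[i]),a,'rect',np.round(r[0]),np.round(r[1]),round(r[2],1),'mean',np.round(c,1),'len',round(np.ptp(t)),'ang',round(np.degrees(np.arctan2(d[1],d[0])),1))
b=im[100:290,60:560]; cv2.imwrite('pics/c1.png',cv2.resize(im[110:260,200:480],None,fx=2.85,fy=2.85,interpolation=cv2.INTER_CUBIC))
E
```

```text
[171. 141.] 139 rect [678. 362.] [120.  16.] 23.3 mean [681.2 366.3] len 120 ang -155.5
[298. 161.] 10391 rect [629.  37.] [189. 423.] 1.9 mean [624.9  28.8] len 423 ang 92.6
[439. 143.] 583 rect [ 665. -334.] [ 56. 188.] 0.1 mean [ 668.3 -344.6] len 191 ang 81.8
[512. 155.] 246 rect [ 632. -539.] [40. 51.] 25.8 mean [ 631.5 -538.1] len 51 ang 123.4
[165. 184.] 315 rect [567. 382.] [111.  20.] 79.7 mean [567.2 382. ] len 111 ang 79.8
[466. 189.] 386 rect [ 544. -414.] [ 20. 135.] 8.7 mean [ 543.9 -414.6] len 135 ang 98.8
[409. 218.] 553 rect [ 468. -262.] [133.  30.] 61.0 mean [ 467.4 -261.5] len 133 ang 60.7
[169. 221.] 238 rect [470. 375.] [85. 19.] 89.2 mean [469.4 373.2] len 85 ang 90.3
[230. 235.] 388 rect [430. 211.] [ 20. 133.] 5.9 mean [430.1 211.9] len 133 ang 96.0
[288. 233.] 237 rect [433.  59.] [20. 83.] 8.0 mean [433.1  58.8] len 83 ang 97.6
[342. 232.] 313 rect [433. -83.] [108.  20.] 85.4 mean [432.7 -83. ] len 108 ang 85.3
[382. 253.] 434 rect [ 377. -187.] [61. 58.] 89.2 mean [ 376.7 -188.1] len 61 ang 99.1
[196. 261.] 105 rect [365. 300.] [82. 11.] 33.4 mean [363.7 299.9] len 82 ang -145.2
```

View pics/c1.png

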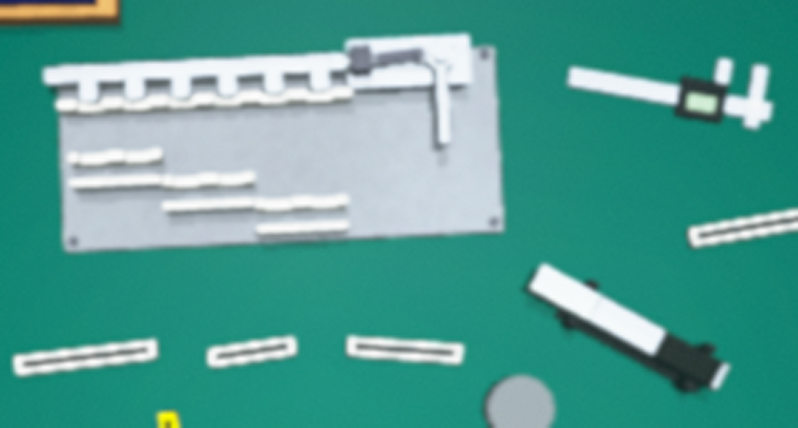

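```bash
python3 - <<'E'
from h import *
ci=cams.camera_info('top')
def u(x,y,z): return unproj(ci,[[200+x/2.85,110+y/2.85]],z)[0][:2]
for nm,x,y,z in [('FL',66,250,8),('FR',502,231,8),('BR',491,47,8),('pivot',439,66,68),('tip',443,145,68),('barS',537,278,54),('barE',724,375,54),('sleeve',660,343,54),('railb L',57,104,46),('railb R',352,95,46),('combR',345,68,60)]:
    print(nm,np.round(u(x,y,z),1))
w=cams.camera_info('wrist'); print(np.round(w['view'],3),w['fx'],w['cx'],w['cy'])
from scipy.spatial.transform import Rotation as R
s=env.state(); print(np.round(R.from_euler('xyz',s['tcp_rot']).as_matrix(),3))
E
```

```text
FL [529.1 229.3]
FR [ 541.3 -176.7]
BR [ 714.8 -169.8]
pivot [ 684.4 -116.6]
tip [ 612.5 -118.9]
barS [ 492.6 -202.6]
barE [ 402.7 -368.9]
sleeve [ 432.3 -312.1]
railb L [658.9 231.4]
railb R [663.5 -38.2]
combR [685.5 -31.9]
[[ 2.59000e-01 -9.66000e-01 -1.00000e-03 -6.23805e+02]
 [-9.29000e-01 -2.49000e-01  2.74000e-01 -3.11610e+01]
 [-2.65000e-01 -7.00000e-02 -9.62000e-01  3.91069e+02]
 [ 0.00000e+00  0.00000e+00  0.00000e+00  1.00000e+00]] 382.33855589562324 321.86546299833583 244.32036816986493
[[-0.     0.259 -0.966]
 [ 0.001 -0.966 -0.259]
 [-1.    -0.001 -0.   ]]
```

```bash
cat >> h.py <<'E'
from scipy.spatial.transform import Rotation as Rot
def pose():
    s=env.state(); M=Rot.from_euler('xyz',s['tcp_rot']).as_matrix(); return np.array(s['eef_pos']),M,np.degrees(np.arctan2(M[1,1],M[0,1])),s
def go(x,y,z,psi):
    "turn first, then shift; units of the move tool"
    p,M,a,s=pose(); d=(a-psi+180)%360-180
    r=np.radians(psi); D=np.array([x,y,z])-p; c,n=np.cos(r),np.sin(r)
    L=np.array([-D[2],c*D[0]+n*D[1],n*D[0]-c*D[1]])/500
    q1=np.degrees(np.arctan2(y,x)); k=int(np.ceil(np.linalg.norm(L)/.085)); t=int(np.ceil(abs(d)/7.5))
    print('now',np.round(p,1),round(a,1),'| turn',round(d/180,4),'rows',t,'each',round(d/180/max(t,1),4),'| lin',np.round(L,4),'rows',k,'each',np.round(L/max(k,1),4),'q6~',round(q1-psi))
E
python3 -c "
from h import *
go(442,-296,260,-28.7)
p,M,a,s=pose(); V=np.array(cams.camera_info('wrist')['view']); o=-V[:3,:3].T@V[:3,3]
print('cam in tool',np.round(M.T@(o-p),1),np.round(M.T@V[2,:3],3))"
```

```text
now [ 161.7 -603.5  192. ] -75.0 | turn -0.2572 rows 7 each -0.0367 | lin [-0.136   0.1964 -0.8086] rows 10 each [-0.0136  0.0196 -0.0809] q6~ -5
cam in tool [-191.8   -0.6  -77. ] [ 0.962 -0.     0.274]
```

Call:
carry_out(grip=[-1, -1, -1, -1, -1], linear=[[-0.02, 0, 0], [-0.02, 0, 0], [-0.02, 0, 0], [-0.02, 0, 0], [-0.02, 0, 0]], turn=[-0.0367, -0.0367, -0.0367, -0.0367, -0.0367])

```text
t: 0.6
eef_pos: [161.8, -603.5, 242.6]
tcp_rot: [-2.222, 1.57, 1.763]
ft_force: [0.3, 0.1, -0.8]
opening: 1.006
```

Call:
carry_out(grip=[-1, -1, -1, -1, -1], linear=[[-0.018, 0, 0], [-0.018, 0, 0], [0, 0.02, -0.08], [0, 0.02, -0.08], [0, 0.02, -0.08]], turn=[-0.0367, -0.0367, 0, 0, 0])

```text
t: 1.1
eef_pos: [246.4, -511.7, 260.2]
tcp_rot: [-2.395, 1.57, 1.815]
ft_force: [0.3, -0.9, -0.1]
opening: 0.997
```

Call:
carry_out(grip=[-1, -1, -1, -1, -1], linear=[[0, 0.02, -0.08], [0, 0.02, -0.08], [0, 0.02, -0.08], [0, 0.02, -0.08], [0, 0.02, -0.08]], turn=[0, 0, 0, 0, 0])

```text
t: 1.6
eef_pos: [386.7, -360.2, 260.4]
tcp_rot: [-1.846, 1.57, 2.364]
ft_force: [-0.2, -0.9, 0.1]
opening: 1.001
```

Call:
carry_out(grip=[-1, -1, -1, -1], linear=[[0, 0.02, -0.08], [0, 0.016, -0.08], [0, 0, 0], [0, 0, 0]], turn=[0, 0, 0, 0])

```text
t: 2.0
eef_pos: [440.4, -299.6, 260.3]
tcp_rot: [-1.243, 1.57, 2.97]
ft_force: [-0.6, 0.5, 0.5]
opening: 1.0
```

```bash
python3 - <<'E'
from h import *
go(442,-296,260,-28.7)
ci=cams.camera_info('wrist'); im=snap('wrist','w1.png')
u=np.array([89.9,166.3]);u/=np.hypot(*u);c=np.array([447.6,-285.8])
print(proj(ci,[[*(c+95*u),54],[*(c-95*u),54],[*c,54]]).round())
print(proj(ci,[[684.4,-116.6,68],[612.5,-118.9,68]]).round())
E
```

```text
now [ 440.4 -299.6  260.3] -28.6 | turn 0.0003 rows 1 each 0.0003 | lin [ 0.0006 -0.0007 -0.0079] rows 1 each [ 0.0006 -0.0007 -0.0079] q6~ -5
[[322. 100.]
 [323. 282.]
 [322. 197.]]
[[ 476. -117.]
 [ 399.  -65.]]
```

View pics/w1.png

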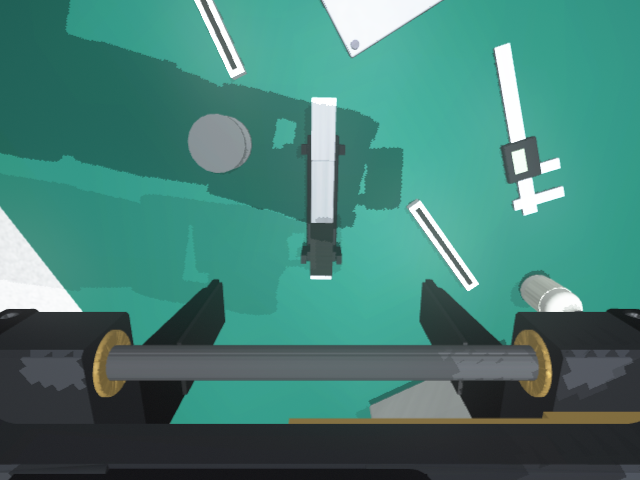

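Call:
carry_out(grip=[-1, -1, -1, -1, -1], linear=[[0, -0.0016, -0.013], [0.07, 0, 0], [0.07, 0, 0], [0.07, 0, 0], [0.07, 0, 0]], turn=[0.0072, 0, 0, 0, 0])

```text
t: 2.55
eef_pos: [441.6, -295.3, 119.3]
tcp_rot: [0.984, 1.57, -1.113]
ft_force: [-0.6, -0.6, -0.6]
opening: 0.999
```

Call:
carry_out(grip=[-1, -1, -1, -1, -1], linear=[[0.07, 0, 0], [0.06, 0, 0], [0.027, 0, 0], [0, 0, 0], [0, 0, 0]], turn=[0, 0, 0, 0, 0])

```text
t: 3.05
eef_pos: [442.2, -295.1, 42.3]
tcp_rot: [-0.04, 1.571, -2.136]
ft_force: [0.5, -0.6, 0.3]
opening: 0.999
```

```bash
python3 - <<'E'
from h import *
go(443,-293.5,42,-29.9)
print(env.state()['ft_force'])
im=snap('wrist','w2.png')
E
```

```text
now [ 442.2 -295.1   42.3] -30.1 | turn -0.0013 rows 1 each -0.0013 | lin [ 0.0007 -0.0001 -0.0035] rows 1 each [ 0.0007 -0.0001 -0.0035] q6~ -4
[ 0.48693265 -0.62054366  0.28366196]
```

Call:
carry_out(grip=[1, 1, 1, 1, 1], linear=[[0, 0, 0], [0, 0, 0], [0, 0, 0], [0, 0, 0], [0, 0, 0]], turn=[0, 0, 0, 0, 0])

```text
t: 3.6
eef_pos: [442.6, -294.1, 42.2]
tcp_rot: [1.143, 1.57, -0.952]
ft_force: [-0.5, -0.4, 0.5]
opening: 0.634
```

Call:
carry_out(grip=[1, 1, 1, 1, 1], linear=[[0, 0, 0], [0, 0, 0], [0, 0, 0], [0, 0, 0], [0, 0, 0]], turn=[0, 0, 0, 0, 0])

```text
t: 4.1
eef_pos: [442.6, -294.1, 42.0]
tcp_rot: [0.177, 1.571, -1.919]
ft_force: [-0.2, -0.3, -0.2]
opening: 0.21
```

Call:
carry_out(grip=[1, 1, 1, 1, 1], linear=[[0, 0, 0], [0, 0, 0], [0, 0, 0], [-0.02, 0, 0], [-0.06, 0, 0]], turn=[0, 0, 0, 0, 0])

```text
t: 4.6
eef_pos: [441.7, -293.4, 81.1]
tcp_rot: [-1.742, 1.567, 2.445]
ft_force: [-0.3, 0.5, 0.4]
opening: 0.004
```

Call:
carry_out(grip=[1, 1, 1, 1, 1], linear=[[-0.06, 0, 0], [-0.06, 0, 0], [-0.04, 0, 0], [0, 0, 0], [0, 0, 0]], turn=[0, 0, 0, 0, 0])

```text
t: 5.1
eef_pos: [442.5, -294.0, 162.3]
tcp_rot: [1.331, 1.57, -0.764]
ft_force: [0.1, 0.3, -0.5]
opening: 0.005
```

```bash
python3 - <<'E'
from h import *
ci=cams.camera_info('wrist')
im=snap('wrist','w3.png'); p,M,a,s=pose()
# predicted bar outline: grip 12mm behind middle, centre height = TCP
b=-M[:,2]; y=M[:,1]
c=p+12*b+np.array([0,0,0])
print(p.round(1),a.round(1),s['opening'],proj(ci,[c+95*b+[0,0,12],c-95*b+[0,0,12],c+35*b+[0,0,12]]).round(1))
go(549,-120,142,-88.1)
E
```

```text
[ 442.2 -293.8  161.6] -30.1 0.0020098317576653915 [[322.8  64.5]
 [322.7 428.7]
 [322.8 202. ]]
now [ 442.2 -293.8  161.6] -30.1 | turn 0.3225 rows 8 each 0.0403 | lin [ 0.0391 -0.3404 -0.225 ] rows 5 each [ 0.0078 -0.0681 -0.045 ] q6~ 76
```

View pics/w3.png

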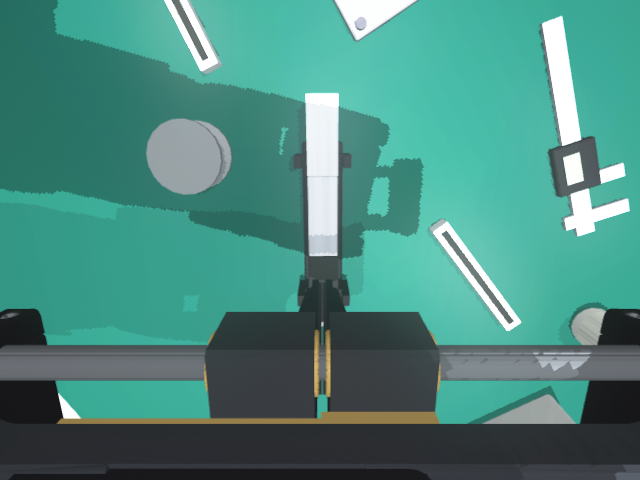

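```bash
python3 - <<'E'
from h import *
ci=cams.camera_info('wrist'); p,M,a,s=pose()
print('tcp px',proj(ci,[p,p+[0,0,-14]]).round())
for z in (30,54):print(z,unproj(ci,[[322,93],[322,177],[323,256],[323,160],[323,290]],z).round(1).tolist())
print(proj(ci,[[442,-294,54]]))
E
```

```text
tcp px [[323. 285.]
 [323. 276.]]
30 [[496.6, -198.4, 30.0], [463.7, -255.3, 30.0], [429.7, -315.8, 30.0], [471.4, -243.7, 30.0], [413.4, -343.9, 30.0]]
54 [[495.4, -200.5, 54.0], [464.9, -253.2, 54.0], [433.5, -309.2, 54.0], [472.1, -242.4, 54.0], [418.4, -335.2, 54.0]]
[[322.74449427 235.46231806]]
```

View pics/w2.png

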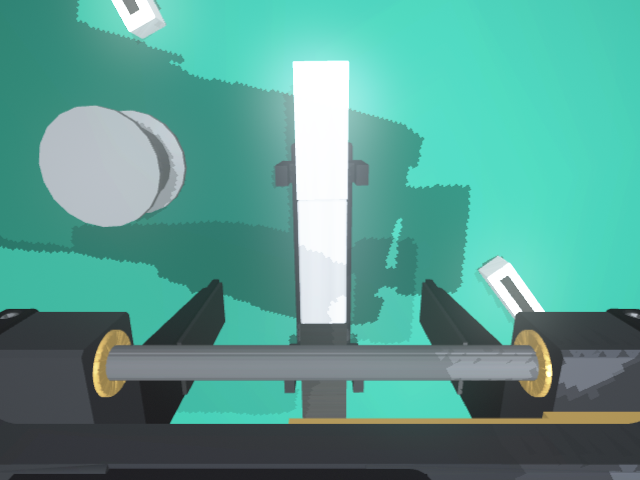

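Call:
carry_out(grip=[-1, -1, -1, -1, -1], linear=[[0, 0, 0], [0, 0, 0], [0, 0, 0], [0, 0, 0], [0, 0, 0]], turn=[0, 0, 0, 0, 0])

```text
t: 5.65
eef_pos: [442.6, -294.1, 161.9]
tcp_rot: [-1.393, 1.571, 2.795]
ft_force: [-0.2, 0.3, -0.6]
opening: 0.371
```

Call:
carry_out(grip=[-1, -1, -1, -1, -1], linear=[[0, 0, 0], [0, 0, 0], [0, 0, 0], [0.06, 0, 0], [0.06, 0, 0]], turn=[0, 0, 0, 0, 0])

```text
t: 6.15
eef_pos: [443.0, -294.4, 102.0]
tcp_rot: [1.36, 1.568, -0.735]
ft_force: [-0.7, -0.2, -0.5]
opening: 0.789
```

Call:
carry_out(grip=[-1, -1, -1, -1, -1], linear=[[0.06, 0, 0], [0.05, 0, 0], [0.02, 0, 0], [0, 0, 0], [0, 0, 0]], turn=[0, 0, 0, 0, 0])

```text
t: 6.65
eef_pos: [443.0, -294.4, 37.8]
tcp_rot: [1.331, 1.57, -0.764]
ft_force: [0.7, 0.7, 0.3]
opening: 1.001
```

Call:
carry_out(grip=[1, 1, 1, 1, 1], linear=[[0, 0, 0], [0, 0, 0], [0, 0, 0], [0, 0, 0], [0, 0, 0]], turn=[0, 0, 0, 0, 0])

```text
t: 7.15
eef_pos: [442.6, -294.2, 37.2]
tcp_rot: [1.265, 1.57, -0.83]
ft_force: [0.1, 0.9, 0.4]
opening: 0.636
```

Call:
carry_out(grip=[1, 1, 1, 1], linear=[[0, 0, 0], [0, 0, 0], [0, 0, 0], [0, 0, 0]], turn=[0, 0, 0, 0])

```text
t: 7.55
eef_pos: [442.6, -294.1, 37.0]
tcp_rot: [0.468, 1.571, -1.628]
ft_force: [0.2, 0.3, -0.9]
opening: 0.302
```

Call:
carry_out(grip=[1, 1], linear=[[0, 0, 0], [0, 0, 0]], turn=[0, 0])

```text
t: 7.75
eef_pos: [442.6, -294.1, 37.0]
tcp_rot: [0.381, 1.571, -1.714]
ft_force: [-0.8, -0.1, 0.1]
opening: 0.129
```

Call:
carry_out(grip=[1, 1], linear=[[0, 0, 0], [0, 0, 0]], turn=[0, 0])

```text
t: 7.95
eef_pos: [442.6, -294.2, 37.0]
tcp_rot: [0.831, 1.571, -1.264]
ft_force: [0.0, 0.4, 0.8]
opening: 0.011
```

```bash
python3 - <<'E'
from h import *
im=snap('wrist','w4.png'); p,M,a,s=pose(); print(p.round(1),a,s['opening'],s['ft_force'])
E
```

```text
[ 442.6 -294.1   37. ] -30.05394257031554 0.006446277595955977 [-0.10111474 -0.23393084 -0.02049255]
```

View pics/w4.png

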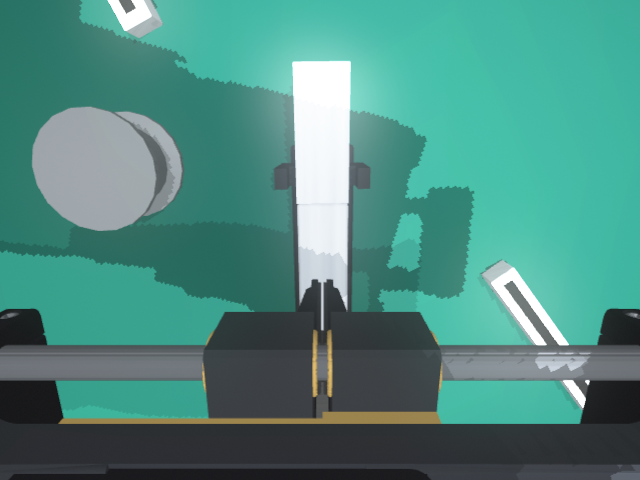

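```bash
python3 - <<'E'
from h import *
def cam(p,psi):
    r=np.radians(psi);c,s=np.cos(r),np.sin(r)
    M=np.array([[0,c,s],[0,s,-c],[-1,0,0]])
    z=M@[.962,0,.274]; x=M[:,1]; y=np.cross(z,x); o=np.array(p)+M@[-191.8,-.6,-77.]
    return o,np.array([x,y,z])
ci=cams.camera_info('wrist');V=np.array(ci['view']);p,M,a,s=pose()
o,R=cam(p,a);print((-V[:3,:3].T@V[:3,3]-o).round(1))
A=cam([440.4,-299.6,260.3],-28.6);B=cam(p,a)
W3=cam([442.2,-293.8,161.6],-30.1)
f,cx,cy=ci['fx'],ci['cx'],ci['cy']
def tri(obs):
    L=[];b=[]
    for (o,R),(u,v) in obs:
        d=R.T@[(u-cx)/f,(v-cy)/f,1];d/=np.linalg.norm(d);P=np.eye(3)-np.outer(d,d);L.append(P);b.append(P@o)
    return np.linalg.lstsq(np.vstack(L),np.hstack(b),rcond=None)[0].round(1)
print('sockL',tri([(A,(311,97)),(W3,(305,93)),(B,(293,62))]),'sockR',tri([(A,(337,97)),(W3,(339,93)),(B,(350,62))]))
print('seam',tri([(A,(322,160)),(W3,(322,177)),(B,(323,204))]))
print('strip',tri([(A,(417,207)),(W3,(444,231)),(B,(510,282))]))
print('tips width px: pad finger gap open 222..422 -> dist',95*f/200)
E
```

```text
[0.2 0.5 0. ]
sockL [ 484.9 -194.3   47.1] sockR [ 507.5 -206.3   41.7]
seam [ 465.5 -253.1   57.8]
strip [ 533.9 -352.4   21.9]
tips width px: pad finger gap open 222..422 -> dist 181.61081405042103
```

Call:
carry_out(grip=[-1, -1, -1, -1, -1], linear=[[0, 0, 0], [0, 0, 0], [0, 0, 0], [0, 0, 0], [0, 0, 0]], turn=[0, 0, 0, 0, 0])

```text
t: 8.5
eef_pos: [442.6, -294.1, 37.0]
tcp_rot: [0.528, 1.571, -1.568]
ft_force: [-0.4, -0.5, 1.3]
opening: 0.37
```

Call:
carry_out(grip=[-1, -1, -1, -1, -1], linear=[[0, 0, 0], [0, 0, 0], [0, 0, 0], [0.02, 0, 0], [0, 0, 0]], turn=[0, 0, 0, 0, 0])

```text
t: 9.0
eef_pos: [442.1, -293.8, 25.8]
tcp_rot: [-1.719, 1.569, 2.469]
ft_force: [-0.2, 0.1, -0.2]
opening: 0.789
```

Call:
carry_out(grip=[-1, -1, -1, -1, -1], linear=[[0.006, 0, 0], [0.006, 0, 0], [0.006, 0, 0], [0.006, 0, 0], [0, 0, 0]], turn=[0, 0, 0, 0, 0])

```text
t: 9.5
eef_pos: [442.4, -294.0, 14.6]
tcp_rot: [-1.626, 1.57, 2.562]
ft_force: [-0.3, 1.3, 0.8]
opening: 0.999
```

Call:
carry_out(grip=[-1, -1, -1], linear=[[0.006, 0, 0], [0.005, 0, 0], [0, 0, 0]], turn=[0, 0, 0])

```text
t: 9.8
eef_pos: [442.5, -294.1, 9.2]
tcp_rot: [-1.573, 1.57, 2.615]
ft_force: [-0.2, -0.5, 0.5]
opening: 1.0
```

Call:
carry_out(grip=[1, 1, 1, 1, 1], linear=[[0, 0, 0], [0, 0, 0], [0, 0, 0], [0, 0, 0], [0, 0, 0]], turn=[0, 0, 0, 0, 0])

```text
t: 10.3
eef_pos: [442.6, -294.2, 9.6]
tcp_rot: [1.104, 1.571, -0.992]
ft_force: [0.4, 0.0, 0.4]
opening: 0.636
```

Call:
carry_out(grip=[1, 1, 1, 1, 1], linear=[[0, 0, 0], [0, 0, 0], [0, 0, 0], [0, 0, 0], [0, 0, 0]], turn=[0, 0, 0, 0, 0])

```text
t: 10.8
eef_pos: [442.6, -294.2, 9.5]
tcp_rot: [1.109, 1.571, -0.986]
ft_force: [-0.0, 0.0, 0.5]
opening: 0.248
```

Call:
carry_out(grip=[1, 1, 1, 1, 1], linear=[[0, 0, 0], [0, 0, 0], [0, 0, 0], [0, 0, 0], [0, 0, 0]], turn=[0, 0, 0, 0, 0])

```text
t: 11.3
eef_pos: [442.6, -294.2, 9.5]
tcp_rot: [1.167, 1.571, -0.928]
ft_force: [1.1, 0.1, -0.4]
opening: 0.249
```

```bash
python3 - <<'E'
from h import *
im=snap('wrist','w5.png'); p,M,a,s=pose(); print(p.round(1),a,s['opening'],s['ft_force'])
im=snap('scene','s5.png'); cv2.imwrite('pics/s5c.png',cv2.resize(im[200:320,120:320],None,fx=4,fy=4))
E
```

```text
[ 442.6 -294.2    9.6] -30.057072501014225 0.25164556617875034 [ 0.08429658 -0.43950511 -0.06021876]
```

View pics/s5c.png

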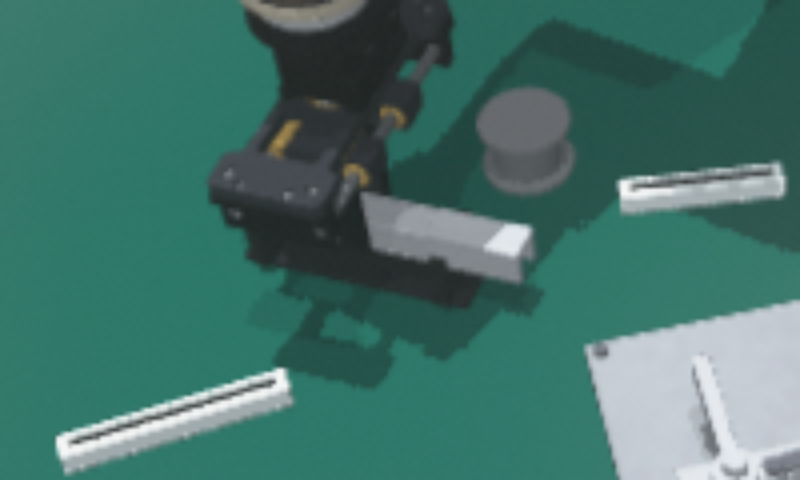

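Call:
carry_out(grip=[1, 1, 1, 1, 1], linear=[[-0.01, 0, 0], [-0.04, 0, 0], [-0.06, 0, 0], [-0.06, 0, 0], [-0.05, 0, 0]], turn=[0, 0, 0, 0, 0])

```text
t: 11.9
eef_pos: [442.3, -293.9, 121.1]
tcp_rot: [-0.307, 1.571, -2.402]
ft_force: [0.1, -0.3, -2.9]
opening: 0.251
```

Call:
carry_out(grip=[1, 1, 1, 1], linear=[[0, 0, 0], [0, 0, 0], [0, 0, 0], [0, 0, 0]], turn=[0.0403, 0.0403, 0.0403, 0.0403])

```text
t: 12.3
eef_pos: [442.2, -293.8, 119.7]
tcp_rot: [-1.091, 1.57, 2.586]
ft_force: [-0.4, 0.2, -1.6]
opening: 0.25
```

Call:
carry_out(grip=[1, 1, 1, 1], linear=[[0, 0, 0], [0, 0, 0], [0, 0, 0], [0, 0, 0]], turn=[0.0403, 0.0403, 0.0403, 0.0403])

```text
t: 12.7
eef_pos: [442.2, -293.8, 119.6]
tcp_rot: [-0.569, 1.57, 2.601]
ft_force: [-0.3, -0.4, -3.5]
opening: 0.254
```

Call:
carry_out(grip=[1, 1, 1, 1, 1], linear=[[0, -0.048, -0.0514], [0, -0.048, -0.0514], [0, -0.048, -0.0514], [0, -0.048, -0.0514], [0, -0.048, -0.0514]], turn=[0, 0, 0, 0, 0])

```text
t: 13.2
eef_pos: [567.4, -168.6, 119.5]
tcp_rot: [-0.267, 1.57, 2.909]
ft_force: [0.4, -0.2, -3.1]
opening: 0.246
```

Call:
carry_out(grip=[1, 1, 1], linear=[[0, 0, 0], [0, 0, 0], [0, 0, 0]], turn=[0, 0, 0])

```text
t: 13.5
eef_pos: [566.3, -170.2, 119.4]
tcp_rot: [-0.153, 1.57, 3.022]
ft_force: [-0.1, -0.9, -3.2]
opening: 0.25
```

```bash
python3 - <<'E'
from h import *
im=snap('wrist','w6.png'); p,M,a,s=pose(); ci=cams.camera_info('wrist'); print(p.round(1),a,s['opening'],s['ft_force'])
print(proj(ci,[[692.5,-116.3,68],[612.5,-118.9,68]]).round())
E
```

```text
[ 566.3 -170.5  119.5] -88.13446786900049 0.25239790321403055 [-0.44718588  0.27304714 -3.7600349 ]
[[236.  43.]
 [244. 183.]]
```

View pics/w6.png

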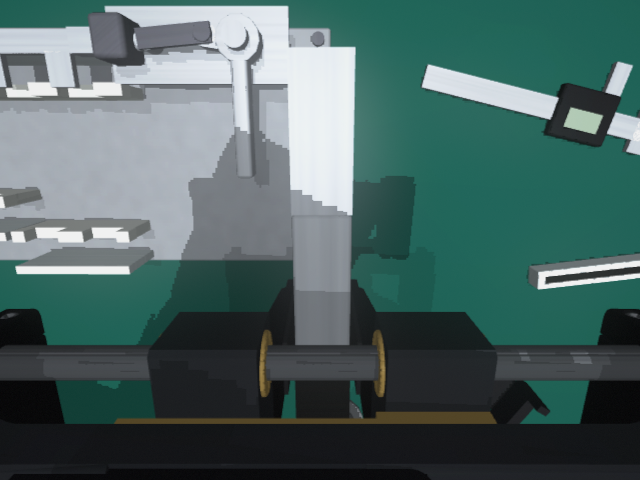

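```bash
python3 - <<'E'
from h import *
ci=cams.camera_info('wrist'); p,M,a,s=pose()
q=unproj(ci,[[237,37],[245,177]],68); d=q[0]-q[1]; print(q.round(1),np.hypot(*d[:2]),np.degrees(np.arctan2(d[1],d[0])))
q=q.copy()
# plate front edge + right edge
e=unproj(ci,[[160,260],[280,260]],8); print('front edge',e.round(1))
# bar socket end centre (top z = p+32.4+12)
b=unproj(ci,[[(289+355)/2,48]],p[2]+44.4)[0]; print('sock end',b.round(1),'tool off',(M.T@(b-p)).round(1))
E
```

```text
[[ 695.6 -117.    68. ]
 [ 616.2 -119.7   68. ]] 79.44282751294159 1.996425111238868
front edge [[ 538.6  -35.5    8. ]
 [ 541.8 -135.6    8. ]]
sock end [ 672.4 -166.5  163.9] tool off [ -44.5   -0.6 -106.2]
```

Call:
carry_out(grip=[1, 1, 1, 1, 1], linear=[[0, -0.049, -0.002], [0, -0.049, -0.002], [0.05, 0, 0], [0.05, 0, 0], [0.03, 0, 0]], turn=[0, 0, 0, 0, 0])

```text
t: 14.05
eef_pos: [566.3, -121.4, 53.2]
tcp_rot: [-0.26, 1.569, 2.913]
ft_force: [-0.5, 0.8, -3.1]
opening: 0.249
```

Call:
carry_out(grip=[1, 1, 1, 1, 1], linear=[[0, 0, 0], [0, 0, 0], [0, 0, 0], [0.006, 0, 0], [0.006, 0, 0]], turn=[0, 0, 0, 0, 0])

```text
t: 14.55
eef_pos: [567.6, -121.0, 49.0]
tcp_rot: [2.704, 1.569, -0.404]
ft_force: [0.0, 0.9, -3.6]
opening: 0.253
```

```bash
python3 - <<'E'
from h import *
im=snap('wrist','w7.png'); go(566.7,-121.5,30.6,-88); print(env.state()['ft_force'],env.state()['moment'])
E
```

```text
now [ 567.3 -120.9   48.3] -88.1 | turn -0.0005 rows 1 each -0.0005 | lin [0.0354 0.0012 0.0012] rows 1 each [0.0354 0.0012 0.0012] q6~ 76
[-0.49647122  0.27854419 -1.73508815] [0.04738692 0.02345679 0.03993351]
```

Call:
carry_out(grip=[1, 1, 1, 1], linear=[[0.006, 0.0012, 0.0012], [0.004, 0, 0], [0, 0, 0], [0, 0, 0]], turn=[0, 0, 0, 0])

```text
t: 15.0
eef_pos: [566.8, -121.5, 43.5]
tcp_rot: [0.402, 1.571, -2.706]
ft_force: [0.0, -0.8, -2.7]
opening: 0.254
```

Call:
carry_out(grip=[1, 1, 1, 1], linear=[[0.006, 0, 0], [0.006, 0, 0], [0, 0, 0], [0, 0, 0]], turn=[0, 0, 0, 0])

```text
t: 15.4
eef_pos: [566.7, -121.5, 37.4]
tcp_rot: [-0.03, 1.571, -3.138]
ft_force: [0.6, -0.1, -2.8]
opening: 0.25
```

Call:
carry_out(grip=[1, 1, 1], linear=[[0.006, 0, 0], [0.006, 0, 0], [0, 0, 0]], turn=[0, 0, 0])

```text
t: 15.7
eef_pos: [566.5, -121.4, 31.0]
tcp_rot: [-0.242, 1.57, 2.933]
ft_force: [-0.1, -1.2, -4.0]
opening: 0.252
```

Call:
carry_out(grip=[1, 1, 1, 1, 1], linear=[[0, 0.025, -0.0012], [0, 0.025, -0.0012], [0, 0.025, -0.0012], [0, 0, 0], [0, 0, 0]], turn=[-0.031, -0.031, -0.031, 0, 0])

```text
t: 16.2
eef_pos: [573.9, -159.2, 31.6]
tcp_rot: [2.136, 1.569, -0.684]
ft_force: [1.3, -5.2, -4.8]
opening: 0.251
```

```bash
cat >> h.py <<'E'
PIV=np.array([695.8,-117.]); 
def arc():
    p,M,a,s=pose(); b=np.radians(a+90); v=p[:2]-PIV; z=-np.array([np.cos(b),np.sin(b)]); y=np.array([np.sin(b),-np.cos(b)])
    print(p.round(1),'beta-2',round(a+90-2,1),'along z',round(v@z,1),'lat y',round(v@y,1),s['ft_force'].round(1),s['opening'])
E
python3 -c "
from h import *
arc()"
```

```text
[ 573.9 -159.2   31.6] beta-2 16.4 along z 129.0 lat y 1.4 [ 1.3 -5.2 -4.8] 0.2506975851926649
```

Call:
carry_out(grip=[1, 1, 1, 1, 1], linear=[[0, 0.025, -0.0012], [0, 0.025, -0.0012], [0, 0.025, -0.0012], [0, 0.025, -0.0012], [0, 0.025, -0.0012]], turn=[-0.031, -0.031, -0.031, -0.031, -0.031])

```text
t: 16.7
eef_pos: [608.7, -212.1, 31.8]
tcp_rot: [1.815, 1.566, -0.514]
ft_force: [9.7, -4.0, -7.5]
opening: 0.251
```

Call:
carry_out(grip=[1, 1, 1, 1, 1], linear=[[0, 0.025, -0.0012], [0, 0.025, -0.0012], [0, 0.025, -0.0012], [0, 0.025, -0.0012], [0, 0.025, -0.0012]], turn=[-0.031, -0.031, -0.031, -0.031, -0.031])

```text
t: 17.2
eef_pos: [662.2, -241.7, 31.8]
tcp_rot: [1.4, 1.568, -0.442]
ft_force: [4.5, -1.5, -4.2]
opening: 0.254
```

Call:
carry_out(grip=[1, 1, 1, 1, 1], linear=[[0, 0.025, -0.0012], [0, 0.023, -0.0012], [0, 0, 0], [0, 0, 0], [0, 0, 0]], turn=[-0.031, -0.03, 0, 0, 0])

```text
t: 17.7
eef_pos: [683.6, -244.9, 31.4]
tcp_rot: [-1.823, 1.57, 2.807]
ft_force: [0.4, 0.1, -3.0]
opening: 0.252
```

```bash
python3 -c "
from h import *
arc();snap('wrist','w8.png')"
```

```text
[ 683.6 -244.9   31.4] beta-2 83.3 along z 128.5 lat y -1.6 [ 0.4  0.1 -3. ] 0.252041484027434
```

View pics/w8.png

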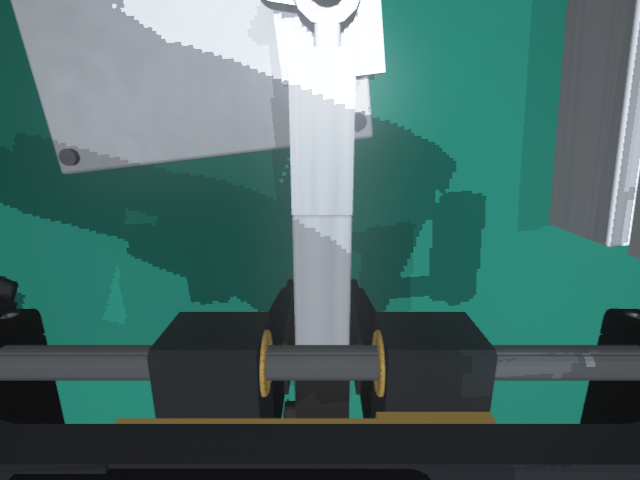

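Call:
carry_out(grip=[1, 1, 1, 1, 1], linear=[[-0.02, 0, 0], [-0.05, 0, 0], [-0.06, 0, 0], [-0.05, 0, 0], [0, 0, 0]], turn=[0, 0, 0, 0, 0])

```text
t: 18.25
eef_pos: [685.8, -245.9, 126.3]
tcp_rot: [1.214, 1.564, -0.437]
ft_force: [-0.1, -0.8, -3.5]
opening: 0.245
```

Call:
carry_out(grip=[1, 1, 1, 1, 1], linear=[[0, 0, 0], [0, 0, 0], [0, 0, 0], [0, 0, 0], [0, 0, 0]], turn=[0.0352, 0.0352, 0.0352, 0.0352, 0])

```text
t: 18.75
eef_pos: [683.8, -245.1, 120.4]
tcp_rot: [-1.421, 1.569, 2.767]
ft_force: [0.1, 0.3, -2.8]
opening: 0.25
```

```bash
python3 -c "
from h import *
go(442.6,-294.2,120,-30.05)"
```

```text
now [ 683.8 -245.1  120.4] -30.0 | turn 0.0001 rows 1 each 0.0001 | lin [ 0.0007 -0.3683  0.3266] rows 6 each [ 0.0001 -0.0614  0.0544] q6~ -4
```

Call:
carry_out(grip=[1, 1, 1, 1, 1], linear=[[0, -0.0614, 0.0544], [0, -0.0614, 0.0544], [0, -0.0614, 0.0544], [0, -0.0614, 0.0544], [0, -0.0614, 0.0544]], turn=[0, 0, 0, 0, 0])

```text
t: 19.25
eef_pos: [481.6, -286.5, 121.1]
tcp_rot: [-1.447, 1.57, 2.747]
ft_force: [0.5, -1.7, -3.1]
opening: 0.254
```

Call:
carry_out(grip=[1, 1, 1, 1, 1], linear=[[0, -0.0614, 0.0544], [0.05, 0, 0], [0.05, 0, 0], [0, 0, 0], [0, 0, 0]], turn=[0, 0, 0, 0, 0])

```text
t: 19.75
eef_pos: [443.3, -294.8, 71.6]
tcp_rot: [-1.724, 1.57, 2.468]
ft_force: [-0.3, -0.5, -2.9]
opening: 0.25
```

```bash
python3 -c "
from h import *
go(442.6,-294.2,10,-30.05)"
```

```text
now [ 443.3 -294.8   71.6] -29.8 | turn 0.0013 rows 1 each 0.0013 | lin [ 0.1232 -0.0018 -0.0004] rows 2 each [ 0.0616 -0.0009 -0.0002] q6~ -4
```

Call:
carry_out(grip=[1, 1, 1, 1, 1], linear=[[0.06, -0.0018, 0], [0.05, 0, 0], [0.012, 0, 0], [0, 0, 0], [0, 0, 0]], turn=[0.0013, 0, 0, 0, 0])

```text
t: 20.25
eef_pos: [443.2, -294.8, 11.8]
tcp_rot: [1.358, 1.569, -0.738]
ft_force: [1.0, -0.3, -2.6]
opening: 0.253
```

Call:
carry_out(grip=[0, 0, 0, 0, 0], linear=[[0, 0, 0], [0, 0, 0], [0, 0, 0], [0, 0, 0], [0, 0, 0]], turn=[0, 0, 0, 0, 0])

```text
t: 20.75
eef_pos: [442.6, -294.5, 10.7]
tcp_rot: [1.251, 1.57, -0.846]
ft_force: [0.1, -0.1, -0.3]
opening: 0.497
```

Call:
carry_out(grip=[0, 0, 0, 0, 0], linear=[[-0.02, 0, 0], [-0.06, 0, 0], [-0.08, 0, 0], [-0.08, 0, 0], [-0.08, 0, 0]], turn=[0, 0, 0, 0, 0])

```text
t: 21.25
eef_pos: [442.2, -294.2, 172.9]
tcp_rot: [1.171, 1.571, -0.926]
ft_force: [0.6, -0.3, -0.5]
opening: 0.499
```

Call:
carry_out(grip=[0, 0, 0, 0, 0], linear=[[-0.06, 0, 0], [0, 0, 0], [0, 0, 0], [0, 0, 0], [0, 0, 0]], turn=[0.0403, 0.0403, 0.0403, 0.0403, 0.0403])

```text
t: 21.75
eef_pos: [442.4, -294.3, 201.4]
tcp_rot: [1.901, 1.57, -0.834]
ft_force: [0.3, 0.6, 0.4]
opening: 0.498
```

Call:
carry_out(grip=[0, 0, 0, 0, 0], linear=[[0, 0, 0], [0, 0, 0], [0, 0, 0], [0, -0.0771, -0.028], [0, -0.0771, -0.028]], turn=[0.0403, 0.0403, 0.0403, 0, 0])

```text
t: 22.25
eef_pos: [467.9, -216.1, 201.1]
tcp_rot: [2.431, 1.571, -0.682]
ft_force: [0.0, 0.2, 0.9]
opening: 0.502
```

Call:
carry_out(grip=[0, 0, 0, 0, 0], linear=[[0, -0.0771, -0.028], [0, -0.0771, -0.028], [0, -0.0771, -0.028], [0, -0.0771, -0.028], [0, -0.0771, -0.028]], turn=[0, 0, 0, 0, 0])

```text
t: 22.75
eef_pos: [532.0, -19.9, 201.3]
tcp_rot: [2.737, 1.57, -0.373]
ft_force: [-0.2, 0.0, 0.6]
opening: 0.501
```

Call:
carry_out(grip=[0, 0, 0, 0, 0], linear=[[0, -0.0771, -0.028], [0, -0.0771, -0.028], [0, -0.0771, -0.028], [0, 0, 0], [0, 0, 0]], turn=[0, 0, 0, 0, 0])

```text
t: 23.25
eef_pos: [569.9, 95.9, 200.8]
tcp_rot: [0.88, 1.57, -2.228]
ft_force: [0.9, -1.4, 0.1]
opening: 0.499
```

```bash
python3 - <<'E'
from h import *
im=snap('wrist','w9.png'); p,M,a,s=pose(); print(p.round(1),a,s['opening'])
np.save('w9view.npy',np.array(cams.camera_info('wrist')['view']))
t=snap('top','t9.png'); ci=cams.camera_info('top')
E
```

```text
[569.8  95.1 200.8] -88.14583257629343 0.5021606192844082
```

View pics/w9.png

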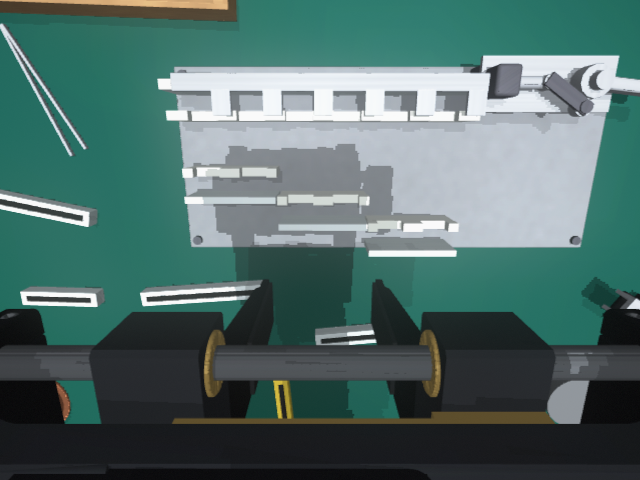

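```bash
python3 - <<'E'
from h import *
im=cv2.imread('pics/w9.png'); c=cv2.resize(im[65:260,160:480],None,fx=2.5,fy=2.5,interpolation=cv2.INTER_CUBIC); cv2.imwrite('pics/w9c.png',c)
ci=cams.camera_info('wrist'); ci['view']=np.load('w9view.npy')
e=unproj(ci,[[190,247],[582,247]],8);d=e[0]-e[1];print(e.round(1),np.hypot(*d[:2]),np.degrees(np.arctan2(-d[0],d[1])))
g=unproj(ci,[[x,102] for x in (197,247.5,298,348.5,400,450.5)],60); print('gaps',g.round(1).tolist())
E
```

```text
[[ 529.6  232.7    8. ]
 [ 542.8 -178.     8. ]] 410.85881049377787 1.8404335546060788
gaps [[669.5, 201.1, 60.0], [670.8, 159.8, 60.0], [672.1, 118.5, 60.0], [673.4, 77.2, 60.0], [674.8, 35.1, 60.0], [676.1, -6.1, 60.0]]
```

View pics/w9c.png

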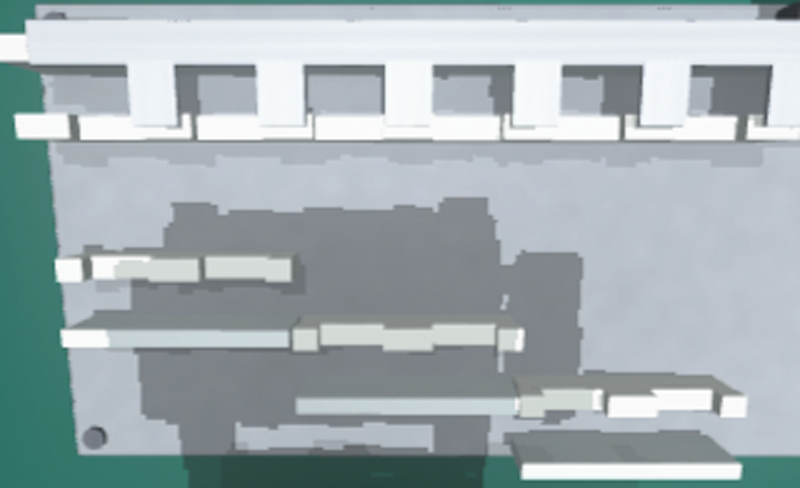

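```bash
python3 - <<'E'
from h import *
ci=cams.camera_info('wrist'); ci['view']=np.load('w9view.npy')
th=np.radians(1.84);X=np.array([np.cos(th),np.sin(th)]);Y=np.array([-X[1],X[0]]);O=np.array([611.7,29.8])
def r(u,v,z):
    q=unproj(ci,[[160+u/2.5,65+v/2.5]],z)[0][:2]-O; return np.round([q@X,q@Y],1)
for nm,(ul,ur),v,z in [('80 stop',(62,289),330,50),('80 stop',(62,289),330,54),('105 stop',(297,520),399,50),('130 stop',(521,741),464,50),('80 frail top back edge',(57,292),257,46),('80 frail bot',(57,292),280,46),('105 frail',(293,523),326,46),('130frail',(519,746),390,46),('backrail',(16,16),115,46),('backrail b',(16,16),138,46)]:
    a,b=r(ul,v,z),r(ur,v,z); print(nm,a,b,'mid',(a+b)/2)
print('notches', [r(u,v,46)[1] for u,v in ((74,127),(193,127),(312,127),(503,127),(622,127),(740,127),(86,268),(202,268))])
E
```

```text
80 stop [-16.4 190.6] [-16.4 108.8] mid [-16.4 149.7]
80 stop [-15.7 189.1] [-15.7 108.4] mid [-15.7  148.75]
105 stop [-41.8 106.8] [-41.8  24.8] mid [-41.8  65.8]
130 stop [-66.8  23.6] [-66.7 -58.7] mid [-66.75 -17.55]
80 frail top back edge [  9.2 191.2] [  9.2 107.4] mid [  9.2 149.3]
80 frail bot [  1.1 192. ] [  1.1 107.7] mid [  1.1  149.85]
105 frail [-15.5 107.8] [-15.5  24.2] mid [-15.5  66. ]
130frail [-39.3  24.8] [-39.3 -59.3] mid [-39.3  -17.25]
backrail [ 57.1 200.5] [ 57.1 200.5] mid [ 57.1 200.5]
backrail b [ 49.6 201.3] [ 49.6 201.3] mid [ 49.6 201.3]
notches [np.float64(181.0), np.float64(140.0), np.float64(99.1), np.float64(33.4), np.float64(-7.6), np.float64(-48.2), np.float64(181.2), np.float64(139.7)]
```

```bash
cat >> h.py <<'E'
TH=np.radians(1.84);RX=np.array([np.cos(TH),np.sin(TH)]);RY=np.array([-RX[1],RX[0]]);RO=np.array([611.7,29.8])
def rack(x,y): return RO+x*RX+y*RY
def bars(fn,z=16,show=True):
    ci=cams.camera_info('wrist'); im=snap('wrist',fn); hsv=cv2.cvtColor(im,cv2.COLOR_BGR2HSV)
    w=((hsv[...,1]<80)&(hsv[...,2]>120)).astype(np.uint8); cs,_=cv2.findContours(w,cv2.RETR_CCOMP,cv2.CHAIN_APPROX_NONE)
    cs,hi=cv2.findContours(w,cv2.RETR_CCOMP,cv2.CHAIN_APPROX_NONE)
    for c,h in zip(cs,hi[0]):
        if h[3]<0 or cv2.contourArea(c)<60: continue   # holes in white = strips
        W=unproj(ci,c[:,0,:],z)[:,:2].astype(np.float32); (cx,cy),(a,b),_=cv2.minAreaRect(W)
        if not(1.5<min(a,b)<12 and 40<max(a,b)<140): continue
        P=cv2.boxPoints(cv2.minAreaRect(W)); e=P[1]-P[0] if np.hypot(*(P[1]-P[0]))>np.hypot(*(P[2]-P[1])) else P[2]-P[1]
        print('strip px',c[:,0,:].mean(0).round(),'world',round(cx,1),round(cy,1),'size',round(max(a,b),1),round(min(a,b),1),'ang',round(np.degrees(np.arctan2(e[1],e[0]))%180,1))
E
python3 - <<'E'
from h import *
bars('w10.png')
E
```

```text
strip px [ 57. 299.] world 469.3 374.7 size 69.4 7.8 ang 90.2
strip px [271. 205.] world 578.4 146.1 size 49.7 4.0 ang 91.8
```

Call:
carry_out(grip=[0, 0, 0, 0, 0], linear=[[0, 0, 0], [0, 0, 0], [0, 0, 0], [0, 0, 0], [0, 0, 0]], turn=[-0.0402, -0.0402, -0.0402, -0.0402, -0.0402])

```text
t: 23.9
eef_pos: [570.0, 94.0, 200.8]
tcp_rot: [0.967, 1.571, -1.508]
ft_force: [-0.3, -0.4, 0.5]
opening: 0.498
```

Call:
carry_out(grip=[0, 0, 0, 0, 0], linear=[[0, 0, 0], [0, 0, 0], [0, 0, 0], [0, 0, 0], [0, 0, 0]], turn=[-0.0402, -0.0402, -0.0402, -0.0402, -0.0402])

```text
t: 24.4
eef_pos: [570.1, 94.0, 200.8]
tcp_rot: [1.24, 1.571, -0.604]
ft_force: [0.2, 0.2, -0.7]
opening: 0.499
```

Call:
carry_out(grip=[0, 0, 0, 0, 0], linear=[[0, 0, 0], [0, 0, 0], [0, 0, 0], [0, -0.0496, -0.0523], [0, -0.0496, -0.0523]], turn=[-0.0402, -0.0402, -0.0402, 0, 0])

```text
t: 24.9
eef_pos: [514.9, 141.1, 200.4]
tcp_rot: [-1.144, 1.571, -2.616]
ft_force: [-0.2, 0.3, 0.7]
opening: 0.501
```

Call:
carry_out(grip=[0, 0, 0, 0, 0], linear=[[0, -0.0496, -0.0523], [0, -0.0496, -0.0523], [0, -0.0496, -0.0523], [0, 0, 0], [0, 0, 0]], turn=[0, 0, 0, 0, 0])

```text
t: 25.4
eef_pos: [433.5, 212.2, 201.0]
tcp_rot: [1.542, 1.57, 0.074]
ft_force: [0.5, 0.6, -0.9]
opening: 0.502
```

```bash
python3 - <<'E'
from h import *
bars('w11.png'); go(433,212,0,6)
E
```

```text
strip px [368. 208.] world 478.3 222.7 size 117.4 7.0 ang 96.0
now [434.  212.  200.9] 5.9 | turn -0.0008 rows 1 each -0.0008 | lin [ 4.018e-01 -2.000e-03 -3.000e-04] rows 5 each [ 0.0804 -0.0004 -0.0001] q6~ 20
```

Call:
carry_out(grip=[0, 0, 0, 0, 0], linear=[[0, 0.045, -0.006], [0, 0.045, -0.006], [0.07, 0, 0], [0.07, 0, 0], [0.07, 0, 0]], turn=[0, 0, 0, 0, 0])

```text
t: 25.95
eef_pos: [478.7, 222.0, 94.2]
tcp_rot: [1.502, 1.57, 0.032]
ft_force: [-0.0, 0.0, -0.1]
opening: 0.5
```

Call:
carry_out(grip=[0, 0, 0, 0, 0], linear=[[0.07, 0, 0], [0.07, 0, 0], [0.05, 0, 0], [0.02, 0, 0], [0, 0, 0]], turn=[0, 0, 0, 0, 0])

```text
t: 26.45
eef_pos: [477.7, 222.3, -10.5]
tcp_rot: [-1.302, 1.569, -2.771]
ft_force: [0.8, -0.5, 0.7]
opening: 0.498
```

Call:
carry_out(grip=[0, 0, 0, 0], linear=[[0.008, 0, 0], [0.004, 0, 0], [0, 0, 0], [0, 0, 0]], turn=[0, 0, 0, 0])

```text
t: 26.85
eef_pos: [477.9, 223.4, -14.9]
tcp_rot: [1.683, 1.57, 0.215]
ft_force: [-0.1, -0.3, -0.6]
opening: 0.499
```

```bash
python3 - <<'E'
from h import *
go(478.3,222.7,-14,6); print(env.state()['ft_force'])
E
```

```text
now [477.9 223.4 -14.9] 5.9 | turn -0.0006 rows 1 each -0.0006 | lin [-0.0018  0.0008  0.0014] rows 1 each [-0.0018  0.0008  0.0014] q6~ 19
[-0.09178894 -0.33517934 -0.59240004]
```

Call:
carry_out(grip=[1, 1, 1, 1, 1], linear=[[0, 0, 0], [0, 0, 0], [0, 0, 0], [0, 0, 0], [0, 0, 0]], turn=[0, 0, 0, 0, 0])

```text
t: 27.35
eef_pos: [477.6, 223.2, -15.5]
tcp_rot: [0.812, 1.571, -0.656]
ft_force: [0.2, 0.1, 1.1]
opening: 0.164
```

Call:
carry_out(grip=[1, 1, 1], linear=[[0, 0, 0], [0, 0, 0], [0, 0, 0]], turn=[0, 0, 0])

```text
t: 27.65
eef_pos: [477.6, 223.2, -15.5]
tcp_rot: [0.494, 1.571, -0.974]
ft_force: [0.6, 0.3, 0.2]
opening: 0.164
```

Call:
carry_out(grip=[1, 1, 1, 1, 1], linear=[[-0.02, 0, 0], [-0.05, 0, 0], [-0.06, 0, 0], [-0.06, 0, 0], [-0.04, 0, 0]], turn=[0, 0, 0, 0.0402, 0.0402])

```text
t: 28.15
eef_pos: [477.8, 223.3, 102.0]
tcp_rot: [1.993, 1.569, 0.267]
ft_force: [-0.7, 0.1, -1.4]
opening: 0.165
```

Call:
carry_out(grip=[1, 1, 1, 1, 1], linear=[[0, 0, 0], [0, 0, 0], [0, 0, 0], [0, 0, 0], [0, 0, 0]], turn=[0.0402, 0.0402, 0.0402, 0.0402, 0.0402])

```text
t: 28.65
eef_pos: [477.3, 223.2, 100.1]
tcp_rot: [1.261, 1.571, -1.096]
ft_force: [-0.0, -1.0, -0.3]
opening: 0.165
```

Call:
carry_out(grip=[1, 1, 1, 1, 1], linear=[[0, 0, 0], [0, 0, 0], [0, 0, 0], [0, 0, 0], [0, 0, 0]], turn=[0.0402, 0.0402, 0.0402, 0.0402, 0.0402])

```text
t: 29.15
eef_pos: [477.3, 223.2, 100.1]
tcp_rot: [1.456, 1.571, -1.533]
ft_force: [0.0, 0.3, -1.3]
opening: 0.164
```

Call:
carry_out(grip=[1, 1, 1, 1, 1], linear=[[0, 0.0789, -0.0439], [0, 0.0789, -0.0439], [0, 0.0789, -0.0439], [0, 0.0789, -0.0439], [0, 0.0789, -0.0439]], turn=[0.0402, 0, 0, 0, 0])

```text
t: 29.65
eef_pos: [598.8, 31.1, 100.2]
tcp_rot: [2.762, 1.571, -0.348]
ft_force: [0.1, 0.3, -0.1]
opening: 0.165
```

Call:
carry_out(grip=[1, 1, 1, 1], linear=[[0, 0.0789, -0.0439], [0, 0, 0], [0, 0, 0], [0, 0, 0]], turn=[0, 0, 0, 0])

```text
t: 30.05
eef_pos: [620.7, -5.1, 99.7]
tcp_rot: [-0.222, 1.57, 2.952]
ft_force: [0.7, -0.0, -1.7]
opening: 0.166
```

```bash
python3 - <<'E'
from h import *
go(616.7,-9.1,18.5,-88.16); print(env.state()['ft_force'],env.state()['opening']); snap('wrist','w12.png')
E
```

```text
now [620.7  -5.1  99.7] -88.1 | turn 0.0001 rows 1 each 0.0001 | lin [0.1625 0.0077 0.0082] rows 2 each [0.0812 0.0038 0.0041] q6~ 87
[ 0.66905081 -0.04260937 -1.71939698] 0.1661893134778321
```

View pics/w12.png

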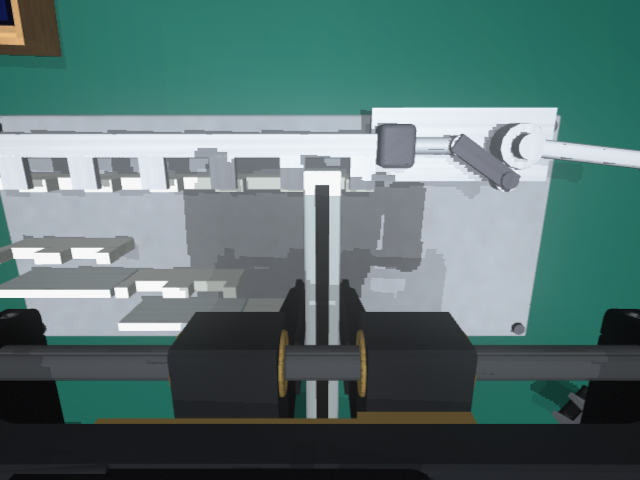

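```bash
python3 - <<'E'
from h import *
ci=cams.camera_info('wrist');p,M,a,s=pose()
b=unproj(ci,[[322,171]],p[2]+31.5)[0]; print((M.T@(b-p)).round(1))
E
```

```text
[-31.5  -0.5 -62.7]
```

Call:
carry_out(grip=[1, 1, 1, 1, 1], linear=[[0, 0.0077, 0.0082], [0.05, 0, 0], [0.03, 0, 0], [0, 0, 0], [0, 0, 0]], turn=[0, 0, 0, 0, 0])

```text
t: 30.6
eef_pos: [617.3, -9.5, 60.0]
tcp_rot: [0.622, 1.571, -2.487]
ft_force: [-0.1, 0.7, -0.4]
opening: 0.163
```

```bash
python3 - <<'E'
from h import *
go(616.7,-9.1,18.5,-88.16); print(env.state()['ft_force'])
E
```

```text
now [617.3  -9.5  60. ] -88.1 | turn 0.0001 rows 1 each 0.0001 | lin [ 0.0829 -0.0009  0.0012] rows 1 each [ 0.0829 -0.0009  0.0012] q6~ 87
[-0.12773844  0.7289235  -0.41353846]
```

Call:
carry_out(grip=[1, 1, 1, 1, 1], linear=[[0.03, -0.0009, 0], [0.02, 0, 0], [0.01, 0, 0], [0, 0, 0], [0, 0, 0]], turn=[0, 0, 0, 0, 0])

```text
t: 31.1
eef_pos: [617.5, -9.5, 29.5]
tcp_rot: [0.661, 1.571, -2.449]
ft_force: [-0.0, -0.2, -0.5]
opening: 0.165
```

Call:
carry_out(grip=[1, 1, 1, 1, 1], linear=[[0.01, 0, 0], [0.008, 0, 0], [0.004, 0, 0], [0, 0, 0], [0, 0, 0]], turn=[0, 0, 0, 0, 0])

```text
t: 31.6
eef_pos: [617.4, -9.5, 18.5]
tcp_rot: [1.885, 1.571, -1.224]
ft_force: [-0.1, 0.6, 0.1]
opening: 0.163
```

```bash
python3 - <<'E'
from h import *
go(617.7,-9.1,18.5,-88.16); print(env.state()['ft_force'],env.state()['moment'])
E
```

```text
now [617.4  -9.5  18.5] -88.2 | turn -0.0001 rows 1 each -0.0001 | lin [ 0.0001 -0.0007 -0.0006] rows 1 each [ 0.0001 -0.0007 -0.0006] q6~ 87
[-0.14722502  0.59948257  0.05462543] [0.05479276 0.11402185 0.03378076]
```

Call:
carry_out(grip=[0.4, 0.4, 0.4, 0.4, 0.4], linear=[[0, 0, 0], [0, 0, 0], [0, 0, 0], [-0.02, 0, 0], [-0.06, 0, 0]], turn=[0, 0, 0, 0, 0])

```text
t: 32.1
eef_pos: [616.2, -9.3, 57.3]
tcp_rot: [-0.129, 1.566, 3.045]
ft_force: [-0.5, -0.2, 0.5]
opening: 0.299
```

Call:
carry_out(grip=[0, 0, 0, 0, 0], linear=[[-0.08, 0, 0], [-0.08, 0, 0], [-0.08, 0, 0], [-0.04, 0, 0], [0, 0, 0]], turn=[0, -0.0385, -0.0385, -0.0385, -0.0385])

```text
t: 32.6
eef_pos: [618.6, -9.5, 203.0]
tcp_rot: [2.487, 1.564, -0.134]
ft_force: [1.0, 0.4, -0.7]
opening: 0.496
```

Call:
carry_out(grip=[0, 0, 0, 0, 0], linear=[[0, 0, 0], [0, 0, 0], [0, 0, 0], [0, 0, 0], [0, 0, 0]], turn=[-0.0385, -0.0385, -0.0385, -0.0385, -0.0385])

```text
t: 33.1
eef_pos: [617.3, -9.4, 199.3]
tcp_rot: [1.764, 1.57, -0.252]
ft_force: [0.2, 0.2, -0.4]
opening: 0.499
```

Call:
carry_out(grip=[0, 0, 0, 0, 0], linear=[[0, 0, 0], [0, 0, 0], [0, 0, 0], [0, 0, 0], [0, 0, 0]], turn=[-0.0385, -0.0385, -0.0385, -0.0385, -0.0385])

```text
t: 33.6
eef_pos: [617.3, -9.4, 199.3]
tcp_rot: [1.128, 1.57, -0.283]
ft_force: [-0.9, -0.1, 0.6]
opening: 0.499
```

Call:
carry_out(grip=[0, 0, 0, 0, 0], linear=[[0, -0.0265, 0.0779], [0, -0.0265, 0.0779], [0, -0.0265, 0.0779], [0, -0.0265, 0.0779], [0, -0.0265, 0.0779]], turn=[0, 0, 0, 0, 0])

```text
t: 34.1
eef_pos: [581.4, -213.6, 199.4]
tcp_rot: [0.903, 1.57, -0.513]
ft_force: [0.4, -0.4, -0.1]
opening: 0.5
```

Call:
carry_out(grip=[0, 0, 0, 0, 0], linear=[[0, -0.0265, 0.0779], [0, -0.0265, 0.0779], [0, -0.0265, 0.0779], [0, -0.0265, 0.0779], [0, -0.0265, 0.0779]], turn=[0, 0, 0, 0, 0])

```text
t: 34.6
eef_pos: [545.8, -416.3, 199.5]
tcp_rot: [0.682, 1.57, -0.734]
ft_force: [0.5, -0.4, 1.0]
opening: 0.499
```

Call:
carry_out(grip=[0, 0], linear=[[0, 0, 0], [0, 0, 0]], turn=[0, 0])

```text
t: 34.8
eef_pos: [545.8, -415.3, 198.8]
tcp_rot: [2.996, 1.571, 1.578]
ft_force: [-0.2, 0.7, 1.3]
opening: 0.503
```

```bash
python3 - <<'E'
from h import *
bars('w13.png'); go(546,-415,200,8.8)
E
```

```text
strip px [320. 207.] world 542.5 -408.5 size 107.5 6.0 ang 98.8
now [ 546.3 -414.3  198.9] 8.8 | turn 0.0001 rows 1 each 0.0001 | lin [-0.0022 -0.0007  0.0012] rows 1 each [-0.0022 -0.0007  0.0012] q6~ -46
```

Call:
carry_out(grip=[0, 0, 0, 0, 0], linear=[[0, -0.006, -0.0025], [0.08, 0, 0], [0.08, 0, 0], [0.08, 0, 0], [0.07, 0, 0]], turn=[0, 0, 0, 0, 0])

```text
t: 35.35
eef_pos: [543.4, -412.4, 42.3]
tcp_rot: [-2.374, 1.571, 2.494]
ft_force: [-0.1, -0.3, -0.4]
opening: 0.501
```

Call:
carry_out(grip=[0, 0, 0, 0, 0], linear=[[0.07, 0, 0], [0.03, 0, 0], [0.01, 0, 0], [0.0085, 0, 0], [0, 0, 0]], turn=[0, 0, 0, 0, 0])

```text
t: 35.85
eef_pos: [543.8, -414.1, -14.5]
tcp_rot: [0.636, 1.569, -0.78]
ft_force: [-0.7, 0.1, -0.3]
opening: 0.5
```

Call:
carry_out(grip=[1, 1, 1, 1, 1], linear=[[0, 0, 0], [0, 0, 0], [0, 0, 0], [0, 0, 0], [0, 0, 0]], turn=[0, 0, 0, 0, 0])

```text
t: 36.35
eef_pos: [543.3, -414.0, -15.5]
tcp_rot: [0.592, 1.57, -0.824]
ft_force: [0.0, -0.2, 2.8]
opening: 0.166
```

Call:
carry_out(grip=[1, 1, 1], linear=[[0, 0, 0], [0, 0, 0], [0, 0, 0]], turn=[0, 0, 0])

```text
t: 36.65
eef_pos: [543.3, -414.0, -15.5]
tcp_rot: [0.512, 1.57, -0.904]
ft_force: [0.2, 0.8, 4.4]
opening: 0.163
```

Call:
carry_out(grip=[1, 1, 1, 1, 1], linear=[[-0.02, 0, 0], [-0.05, 0, 0], [-0.08, 0, 0], [-0.08, 0, 0], [0, 0, 0]], turn=[0, 0, 0, 0, 0])

```text
t: 37.15
eef_pos: [545.1, -415.5, 105.4]
tcp_rot: [0.662, 1.562, -0.754]
ft_force: [-0.1, 0.1, -1.0]
opening: 0.168
```

```bash
cat >> h.py <<'E'
def held(fn,drop=15.5):
    "front end of the bar held: where the white ends, going up the column of the jaws"
    ci=cams.camera_info('wrist');p,M,a,s=pose();im=snap('wrist',fn);hsv=cv2.cvtColor(im,cv2.COLOR_BGR2HSV)
    w=((hsv[...,1]<70)&(hsv[...,2]>100))
    for u in (312,333):
        v=262
        while v>0 and w[v,u-1:u+2].any(): v-=1
        b=unproj(ci,[[u,v+1]],p[2]+drop+16)[0]; print('px',u,v,'front end tool z',round((M.T@(b-p))[2],1),end='; ')
    print('opening',round(s['opening'],3),'f',s['ft_force'].round(1))
E
python3 - <<'E'
from h import *
held('w14.png'); x,y=rack(3.2,3); go(x,y,100,-88.16)
E
```

```text
px 312 163 front end tool z -66.7; px 333 163 front end tool z -66.7; opening 0.168 f [-0.1  0.1 -1. ]
now [ 544.1 -414.6  102.4] 8.8 | turn 0.5389 rows 13 each 0.0415 | lin [ 0.0049 -0.8901 -0.1701] rows 11 each [ 0.0004 -0.0809 -0.0155] q6~ 91
```

Call:
carry_out(grip=[1, 1, 1, 1, 1], linear=[[0, 0, 0], [0, 0, 0], [0, 0, 0], [0, 0, 0], [0, 0, 0]], turn=[0.0415, 0.0415, 0.0415, 0.0415, 0.0415])

```text
t: 37.7
eef_pos: [542.6, -413.4, 97.8]
tcp_rot: [-1.798, 1.568, 2.411]
ft_force: [0.2, -0.9, -0.8]
opening: 0.163
```

Call:
carry_out(grip=[1, 1, 1, 1, 1], linear=[[0, 0, 0], [0, 0, 0], [0, 0, 0], [0, 0, 0], [0, 0, 0]], turn=[0.0415, 0.0415, 0.0415, 0.0415, 0.0415])

```text
t: 38.2
eef_pos: [542.6, -413.4, 97.8]
tcp_rot: [-1.144, 1.568, 2.413]
ft_force: [-0.0, 0.2, -0.4]
opening: 0.165
```

Call:
carry_out(grip=[1, 1, 1, 1, 1], linear=[[0, 0, 0], [0, 0, 0], [0, 0, 0], [0, -0.0809, -0.0155], [0, -0.0809, -0.0155]], turn=[0.0415, 0.0415, 0.0415, 0, 0])

```text
t: 38.7
eef_pos: [555.3, -331.8, 97.6]
tcp_rot: [-0.654, 1.568, 2.515]
ft_force: [0.4, -0.4, -0.9]
opening: 0.166
```

Call:
carry_out(grip=[1, 1, 1, 1, 1], linear=[[0, -0.0809, -0.0155], [0, -0.0809, -0.0155], [0, -0.0809, -0.0155], [0, -0.0809, -0.0155], [0, -0.0809, -0.0155]], turn=[0, 0, 0, 0, 0])

```text
t: 39.2
eef_pos: [588.2, -127.4, 98.1]
tcp_rot: [-0.311, 1.569, 2.861]
ft_force: [0.2, -0.3, -2.3]
opening: 0.166
```

Call:
carry_out(grip=[1, 1, 1, 1, 1], linear=[[0, -0.0809, -0.0155], [0, -0.0809, -0.0155], [0, -0.0809, -0.0155], [0, -0.0809, -0.0155], [0, 0, 0]], turn=[0, 0, 0, 0, 0])

```text
t: 39.7
eef_pos: [614.5, 37.7, 98.0]
tcp_rot: [-0.323, 1.569, 2.853]
ft_force: [0.7, -0.8, -0.6]
opening: 0.165
```

Call:
carry_out(grip=[1, 1], linear=[[0, 0, 0], [0, 0, 0]], turn=[0, 0])

```text
t: 39.9
eef_pos: [614.5, 32.7, 98.6]
tcp_rot: [0.078, 1.569, -3.034]
ft_force: [-0.5, -0.3, -1.0]
opening: 0.167
```

```bash
python3 - <<'E'
from h import *
held('w15.png'); x,y=rack(3.2-1,3); go(x,y,18.5,-88.16)
E
```

```text
px 312 106 front end tool z -87.6; px 333 106 front end tool z -87.6; opening 0.167 f [-0.5 -0.3 -1. ]
now [614.6  32.4  98.7] -88.3 | turn -0.0009 rows 1 each -0.0009 | lin [ 0.1605 -0.001   0.0016] rows 2 each [ 0.0802 -0.0005  0.0008] q6~ 91
```

Call:
carry_out(grip=[1, 1, 1, 1, 1], linear=[[0, -0.001, 0.0016], [0.08, 0, 0], [0.05, 0, 0], [0.01, 0, 0], [0, 0, 0]], turn=[-0.0009, 0, 0, 0, 0])

```text
t: 40.45
eef_pos: [614.0, 33.3, 29.0]
tcp_rot: [0.001, 1.57, -3.108]
ft_force: [-0.4, -0.1, -0.6]
opening: 0.164
```

Call:
carry_out(grip=[1, 1, 1, 1, 1], linear=[[0.01, 0, 0], [0.006, 0, 0], [0.004, 0, 0], [0, 0, 0], [0, 0, 0]], turn=[0, 0, 0, 0, 0])

```text
t: 40.95
eef_pos: [614.3, 33.9, 19.5]
tcp_rot: [2.828, 1.57, -0.28]
ft_force: [-0.2, -1.1, -1.3]
opening: 0.168
```

```bash
python3 - <<'E'
from h import *
x,y=rack(3.2-1,3); go(x,y,18.5,-88.16); print(env.state()['ft_force'],env.state()['moment'])
E
```

```text
now [614.3  33.9  19.5] -88.1 | turn 0.0003 rows 1 each 0.0003 | lin [0.0021 0.0021 0.001 ] rows 1 each [0.0021 0.0021 0.001 ] q6~ 91
[-0.20310394 -1.08147366 -1.31214858] [ 0.0427803   0.0314591  -0.01021215]
```

Call:
carry_out(grip=[0.4, 0.4, 0.4, 0.4, 0.4], linear=[[0, 0, 0], [0, 0, 0], [0, 0, 0], [-0.02, 0, 0], [-0.06, 0, 0]], turn=[0, 0, 0, 0, 0])

```text
t: 41.45
eef_pos: [612.9, 33.9, 58.1]
tcp_rot: [-0.067, 1.566, 3.107]
ft_force: [-0.4, 1.2, 0.3]
opening: 0.3
```

Call:
carry_out(grip=[0, 0, 0, 0, 0], linear=[[-0.08, 0, 0], [-0.08, 0, 0], [-0.08, 0, 0], [-0.04, 0, 0], [0, 0, 0]], turn=[0, -0.0387, -0.0387, -0.0387, -0.0387])

```text
t: 41.95
eef_pos: [615.3, 33.9, 203.8]
tcp_rot: [2.555, 1.564, -0.062]
ft_force: [0.3, 0.4, 0.0]
opening: 0.501
```

Call:
carry_out(grip=[0, 0, 0, 0, 0], linear=[[0, 0, 0], [0, 0, 0], [0, 0, 0], [0, 0, 0], [0, 0, 0]], turn=[-0.0387, -0.0387, -0.0387, -0.0387, -0.0387])

```text
t: 42.45
eef_pos: [614.0, 33.9, 200.1]
tcp_rot: [1.782, 1.57, -0.228]
ft_force: [1.1, -0.6, -0.2]
opening: 0.504
```

Call:
carry_out(grip=[0, 0, 0, 0, 0], linear=[[0, 0, 0], [0, 0, 0], [0, 0, 0], [0, -0.0672, 0.0519], [0, -0.0672, 0.0519]], turn=[-0.0387, -0.0387, -0.0387, 0, 0])

```text
t: 42.95
eef_pos: [542.1, -12.7, 199.5]
tcp_rot: [0.608, 1.571, -1.04]
ft_force: [0.6, -0.5, 0.4]
opening: 0.504
```

Call:
carry_out(grip=[0, 0, 0, 0, 0], linear=[[0, -0.0672, 0.0519], [0, -0.0672, 0.0519], [0, -0.0672, 0.0519], [0, 0, 0], [0, 0, 0]], turn=[0, 0, 0, 0, 0])

```text
t: 43.45
eef_pos: [436.6, -82.7, 200.3]
tcp_rot: [1.324, 1.569, -0.327]
ft_force: [0.1, -0.7, 0.1]
opening: 0.499
```

```bash
python3 - <<'E'
from h import *
bars('w16.png'); go(436,-83,-15,-4.7)
E
```

```text
strip px [318. 214.] world 432.5 -81.7 size 93.7 6.2 ang 85.3
strip px [305.  61.] world 432.8 59.4 size 69.1 6.9 ang 97.6
strip px [524. 123.] world 632.4 -9.3 size 130.5 7.8 ang 1.9
strip px [526.  68.] world 630.7 38.3 size 130.2 7.9 ang 1.9
now [437.2 -82.3 200. ] -4.5 | turn 0.0008 rows 1 each 0.0008 | lin [ 0.4301 -0.0022  0.0015] rows 6 each [ 0.0717 -0.0004  0.0002] q6~ -6
```

Call:
carry_out(grip=[0, 0, 0, 0, 0], linear=[[0, -0.0095, 0], [0.08, 0, 0], [0.08, 0, 0], [0.08, 0, 0], [0.07, 0, 0]], turn=[0.0008, 0, 0, 0, 0])

```text
t: 44.0
eef_pos: [431.9, -81.2, 42.5]
tcp_rot: [-1.709, 1.571, 2.923]
ft_force: [1.0, 0.0, -0.1]
opening: 0.5
```

Call:
carry_out(grip=[0, 0, 0, 0, 0], linear=[[0.07, 0, 0], [0.03, 0, 0], [0.01, 0, 0], [0.01, 0, 0], [0, 0, 0]], turn=[0, 0, 0, 0, 0])

```text
t: 44.5
eef_pos: [432.1, -81.7, -15.6]
tcp_rot: [1.121, 1.57, -0.531]
ft_force: [0.2, -0.1, -0.7]
opening: 0.502
```

Call:
carry_out(grip=[1, 1, 1, 1, 1], linear=[[0, 0, 0], [0, 0, 0], [0, 0, 0], [0, 0, 0], [0, 0, 0]], turn=[0, 0, 0, 0, 0])

```text
t: 45.0
eef_pos: [431.9, -82.0, -15.5]
tcp_rot: [1.212, 1.57, -0.44]
ft_force: [-0.7, 0.1, 4.7]
opening: 0.168
```

Call:
carry_out(grip=[1, 1, 1], linear=[[0, 0, 0], [0, 0, 0], [0, 0, 0]], turn=[0, 0, 0])

```text
t: 45.3
eef_pos: [432.0, -82.0, -15.5]
tcp_rot: [1.193, 1.57, -0.459]
ft_force: [-0.8, 0.7, 5.5]
opening: 0.165
```

Call:
carry_out(grip=[1, 1, 1, 1, 1], linear=[[-0.02, 0, 0], [-0.05, 0, 0], [-0.08, 0, 0], [-0.08, 0, 0], [0, 0, 0]], turn=[0, 0, 0, 0, 0])

```text
t: 45.8
eef_pos: [433.4, -82.4, 103.6]
tcp_rot: [1.303, 1.564, -0.348]
ft_force: [-0.1, -0.2, -0.7]
opening: 0.166
```

```bash
python3 - <<'E'
from h import *
held('w17.png'); x,y=rack(15.7,45); go(x,y,100,-88.16)
E
```

```text
px 312 192 front end tool z -54.6; px 333 192 front end tool z -54.6; opening 0.166 f [-0.1 -0.2 -0.7]
now [432.6 -82.1 101.5] -4.7 | turn 0.4639 rows 12 each 0.0387 | lin [ 0.003  -0.3022 -0.3967] rows 6 each [ 0.0005 -0.0504 -0.0661] q6~ 95
```

Call:
carry_out(grip=[1, 1, 1, 1, 1], linear=[[0, 0, 0], [0, 0, 0], [0, 0, 0], [0, 0, 0], [0, 0, 0]], turn=[0.0386, 0.0386, 0.0386, 0.0386, 0.0386])

```text
t: 46.35
eef_pos: [431.0, -81.6, 98.2]
tcp_rot: [-1.18, 1.568, 2.84]
ft_force: [0.0, 0.1, -0.3]
opening: 0.163
```

Call:
carry_out(grip=[1, 1, 1, 1, 1], linear=[[0, 0, 0], [0, 0, 0], [0, 0, 0], [0, 0, 0], [0, 0, 0]], turn=[0.0386, 0.0386, 0.0386, 0.0386, 0.0386])

```text
t: 46.85
eef_pos: [431.0, -81.6, 98.2]
tcp_rot: [-0.567, 1.568, 2.846]
ft_force: [-0.3, 0.5, -0.5]
opening: 0.168
```

Call:
carry_out(grip=[1, 1, 1, 1, 1], linear=[[0, 0, 0], [0, 0, 0], [0, -0.0502, -0.0661], [0, -0.0502, -0.0661], [0, -0.0502, -0.0661]], turn=[0.0386, 0.0386, 0, 0, 0])

```text
t: 47.35
eef_pos: [528.6, -2.2, 98.0]
tcp_rot: [-0.111, 1.569, 3.064]
ft_force: [-0.1, -0.8, -0.6]
opening: 0.166
```

Call:
carry_out(grip=[1, 1, 1, 1, 1], linear=[[0, -0.0502, -0.0661], [0, -0.0502, -0.0661], [0, -0.0502, -0.0661], [0, 0, 0], [0, 0, 0]], turn=[0, 0, 0, 0, 0])

```text
t: 47.85
eef_pos: [623.9, 75.9, 97.3]
tcp_rot: [0.039, 1.568, -3.067]
ft_force: [-0.5, -0.9, -0.6]
opening: 0.163
```

```bash
python3 - <<'E'
from h import *
x,y=rack(15.7,45); go(x,y,18.5,-88.16)
E
```

```text
now [623.9  75.9  97.3] -88.0 | turn 0.0011 rows 1 each 0.0011 | lin [ 0.1576  0.0015 -0.0041] rows 2 each [ 0.0788  0.0007 -0.002 ] q6~ 95
```

Call:
carry_out(grip=[1, 1, 1, 1, 1], linear=[[0, 0.0015, -0.001], [0.08, 0, 0], [0.05, 0, 0], [0.01, 0, 0], [0, 0, 0]], turn=[0.0011, 0, 0, 0, 0])

```text
t: 48.35
eef_pos: [624.7, 74.0, 29.0]
tcp_rot: [0.067, 1.569, -3.045]
ft_force: [-0.1, 0.5, -0.3]
opening: 0.161
```

Call:
carry_out(grip=[1, 1, 1, 1, 1], linear=[[0.01, 0, 0], [0.005, 0, 0], [0.003, 0, 0], [0, 0, 0], [0, 0, 0]], turn=[0, 0, 0, 0, 0])

```text
t: 48.85
eef_pos: [625.4, 74.7, 20.6]
tcp_rot: [2.914, 1.57, -0.196]
ft_force: [-0.6, -0.4, -1.4]
opening: 0.162
```

```bash
python3 - <<'E'
from h import *
x,y=rack(15.7,45); go(x,y,18.5,-88.16); print(env.state()['ft_force'],env.state()['moment'])
E
```

```text
now [625.4  74.7  20.6] -88.2 | turn -0.0004 rows 1 each -0.0004 | lin [ 0.0042 -0.0011 -0.0011] rows 1 each [ 0.0042 -0.0011 -0.0011] q6~ 95
[-0.59360191 -0.42823407 -1.38514346] [ 0.03288754 -0.0074391  -0.02272633]
```

Call:
carry_out(grip=[0.4, 0.4, 0.4, 0.4, 0.4], linear=[[0, 0, 0], [0, 0, 0], [0, 0, 0], [-0.02, 0, 0], [-0.06, 0, 0]], turn=[0, 0, 0, 0, 0])

```text
t: 49.35
eef_pos: [624.0, 74.6, 59.0]
tcp_rot: [0.008, 1.566, -3.102]
ft_force: [-0.1, -0.1, 0.3]
opening: 0.298
```

Call:
carry_out(grip=[0, 0, 0, 0, 0], linear=[[-0.08, 0, 0], [-0.08, 0, 0], [-0.08, 0, 0], [-0.04, 0, 0], [0, 0, 0]], turn=[0, -0.038, -0.038, -0.038, -0.038])

```text
t: 49.85
eef_pos: [626.4, 74.8, 204.8]
tcp_rot: [2.626, 1.564, -0.002]
ft_force: [0.1, 0.1, -0.9]
opening: 0.499
```

Call:
carry_out(grip=[0, 0, 0, 0, 0], linear=[[0, 0, 0], [0, 0, 0], [0, 0, 0], [0, 0, 0], [0, 0, 0]], turn=[-0.038, -0.038, -0.038, -0.038, -0.038])

```text
t: 50.35
eef_pos: [625.2, 74.7, 201.1]
tcp_rot: [1.837, 1.57, -0.195]
ft_force: [0.0, 0.3, -0.6]
opening: 0.499
```

Call:
carry_out(grip=[0, 0, 0, 0, 0], linear=[[0, 0, 0], [0, 0, 0], [0, 0, 0], [0, 0, 0], [0, 0, 0]], turn=[-0.038, -0.038, -0.038, -0.038, -0.038])

```text
t: 50.85
eef_pos: [625.2, 74.7, 201.1]
tcp_rot: [1.317, 1.57, -0.118]
ft_force: [0.3, -0.4, -0.5]
opening: 0.501
```

Call:
carry_out(grip=[0, 0, 0, 0, 0], linear=[[0, -0.077, -0.004], [0, -0.077, -0.004], [0, -0.077, -0.004], [0, -0.077, -0.004], [0, -0.077, -0.004]], turn=[0, 0, 0, 0, 0])

```text
t: 51.35
eef_pos: [431.5, 59.3, 200.9]
tcp_rot: [1.336, 1.57, -0.104]
ft_force: [0.5, -0.4, 1.1]
opening: 0.502
```

Call:
carry_out(grip=[0, 0, 0], linear=[[0, 0, 0], [0, 0, 0], [0, 0, 0]], turn=[0, 0, 0])

```text
t: 51.65
eef_pos: [434.1, 59.4, 200.8]
tcp_rot: [1.364, 1.569, -0.076]
ft_force: [0.0, -0.4, -0.3]
opening: 0.5
```

```bash
python3 - <<'E'
from h import *
bars('w18.png'); go(432.8,59.4,-15,7.6)
E
```

```text
strip px [321. 215.] world 432.5 59.5 size 69.4 7.1 ang 97.6
strip px [505. 273.] world 632.5 24.5 size 130.7 8.1 ang 1.9
strip px [528. 233.] world 644.2 69.3 size 103.1 7.9 ang 1.7
now [434.1  59.4 200.5] 7.5 | turn -0.0004 rows 1 each -0.0004 | lin [ 4.31e-01 -2.60e-03 -3.00e-04] rows 6 each [ 0.0718 -0.0004 -0.0001] q6~ 0
```

Call:
carry_out(grip=[0, 0, 0, 0, 0], linear=[[0, -0.003, 0], [0.08, 0, 0], [0.08, 0, 0], [0.08, 0, 0], [0.07, 0, 0]], turn=[0, 0, 0, 0, 0])

```text
t: 52.2
eef_pos: [431.7, 59.2, 43.4]
tcp_rot: [-1.476, 1.57, -2.915]
ft_force: [0.7, 0.2, -0.4]
opening: 0.501
```

Call:
carry_out(grip=[0, 0, 0, 0, 0], linear=[[0.07, 0, 0], [0.03, 0, 0], [0.01, 0, 0], [0.01, 0, 0], [0, 0, 0]], turn=[0, 0, 0, 0, 0])

```text
t: 52.7
eef_pos: [432.0, 59.2, -14.7]
tcp_rot: [1.165, 1.57, -0.275]
ft_force: [-0.8, -0.4, 0.8]
opening: 0.5
```

Call:
carry_out(grip=[1, 1, 1, 1, 1], linear=[[0, 0, 0], [0, 0, 0], [0, 0, 0], [0, 0, 0], [0, 0, 0]], turn=[0, 0, 0, 0, 0])

```text
t: 53.2
eef_pos: [431.9, 59.2, -14.5]
tcp_rot: [1.314, 1.57, -0.126]
ft_force: [0.5, 0.7, 4.4]
opening: 0.168
```

Call:
carry_out(grip=[1, 1, 1], linear=[[0, 0, 0], [0, 0, 0], [0, 0, 0]], turn=[0, 0, 0])

```text
t: 53.5
eef_pos: [431.9, 59.2, -14.5]
tcp_rot: [1.308, 1.57, -0.132]
ft_force: [-0.7, 0.1, 6.6]
opening: 0.165
```

Call:
carry_out(grip=[1, 1, 1, 1, 1], linear=[[-0.02, 0, 0], [-0.05, 0, 0], [-0.08, 0, 0], [-0.08, 0, 0], [0, 0, 0]], turn=[0, 0, 0, 0, 0])

```text
t: 54.0
eef_pos: [433.3, 59.3, 104.6]
tcp_rot: [1.415, 1.564, -0.024]
ft_force: [0.2, -0.5, -1.0]
opening: 0.165
```

Call:
carry_out(grip=[1, 1, 1, 1, 1], linear=[[0, 0, 0], [0, 0, 0], [0, 0, 0], [0, 0, 0], [0, 0, 0]], turn=[0.038, 0.038, 0.038, 0.038, 0.038])

```text
t: 54.5
eef_pos: [431.1, 59.2, 100.0]
tcp_rot: [-1.025, 1.57, -3.066]
ft_force: [0.0, 0.2, -0.4]
opening: 0.165
```

```bash
python3 - <<'E'
from h import *
held('w19.png')
E
```

```text
px 312 218 front end tool z -43.2; px 333 218 front end tool z -43.2; opening 0.165 f [ 0.   0.2 -0.4]
```

Call:
carry_out(grip=[1, 1, 1, 1, 1], linear=[[0, 0, 0], [0, 0, 0], [0, 0, 0], [0, 0, 0], [0, 0, 0]], turn=[0.038, 0.038, 0.038, 0.038, 0.038])

```text
t: 55.05
eef_pos: [431.2, 59.2, 100.0]
tcp_rot: [-0.414, 1.57, -3.049]
ft_force: [-0.6, 0.3, -1.1]
opening: 0.165
```

Call:
carry_out(grip=[1, 1, 1, 1, 1], linear=[[0, 0, 0], [0, 0, 0], [0, 0, 0], [0, 0, 0], [0, -0.0374, -0.0827]], turn=[0.038, 0.038, 0.038, 0.038, 0])

```text
t: 55.55
eef_pos: [468.9, 78.3, 99.9]
tcp_rot: [0.065, 1.566, -3.049]
ft_force: [0.8, -0.0, 0.1]
opening: 0.164
```

Call:
carry_out(grip=[1, 1, 1, 1, 1], linear=[[0, -0.0374, -0.0827], [0, -0.0374, -0.0827], [0, -0.0374, -0.0827], [0, -0.0374, -0.0827], [0, 0, 0]], turn=[0, 0, 0, 0, 0])

```text
t: 56.05
eef_pos: [638.7, 161.0, 99.2]
tcp_rot: [-2.95, 1.569, 0.226]
ft_force: [-1.1, 0.1, -1.6]
opening: 0.167
```

Call:
carry_out(grip=[1, 1], linear=[[0, 0, 0], [0, 0, 0]], turn=[0, 0])

```text
t: 56.25
eef_pos: [634.2, 158.6, 99.8]
tcp_rot: [0.178, 1.569, -2.932]
ft_force: [0.1, 0.3, -0.8]
opening: 0.16
```

```bash
python3 - <<'E'
from h import *
x,y=rack(28.6,129); go(x,y,18.5,-88.16)
E
```

```text
now [634.2 158.6  99.8] -88.2 | turn -0.0001 rows 1 each -0.0001 | lin [ 0.1626 -0.0019 -0.004 ] rows 2 each [ 0.0813 -0.0009 -0.002 ] q6~ 102
```

Call:
carry_out(grip=[1, 1, 1, 1, 1], linear=[[0, -0.002, 0], [0.08, 0, 0], [0.05, 0, 0], [0.01, 0, 0], [0, 0, 0]], turn=[0, 0, 0, 0, 0])

```text
t: 56.75
eef_pos: [635.0, 159.8, 30.3]
tcp_rot: [0.23, 1.57, -2.881]
ft_force: [-0.1, 0.1, -0.5]
opening: 0.163
```

Call:
carry_out(grip=[1, 1, 1, 1, 1], linear=[[0.01, 0, 0], [0.006, 0, 0], [0.004, 0, 0], [0, 0, 0], [0, 0, 0]], turn=[0, 0, 0, 0, 0])

```text
t: 57.25
eef_pos: [635.5, 160.1, 20.5]
tcp_rot: [2.95, 1.57, -0.16]
ft_force: [-0.3, 0.6, -0.5]
opening: 0.165
```

```bash
python3 - <<'E'
from h import *
x,y=rack(28.6,129); go(x,y,18.5,-88.16); print(env.state()['ft_force'],env.state()['moment'])
E
```

```text
now [635.5 160.1  20.5] -88.2 | turn -0.0004 rows 1 each -0.0004 | lin [ 0.004   0.0008 -0.0013] rows 1 each [ 0.004   0.0008 -0.0013] q6~ 102
[-0.29946454  0.56523911 -0.50863839] [ 0.06465602  0.00490764 -0.02390989]
```

Call:
carry_out(grip=[0.4, 0.4, 0.4, 0.4, 0.4], linear=[[0, 0, 0], [0, 0, 0], [0, 0, 0], [-0.02, 0, 0], [-0.06, 0, 0]], turn=[0, 0, 0, 0, 0])

```text
t: 57.75
eef_pos: [634.1, 159.8, 58.9]
tcp_rot: [0.133, 1.566, -2.978]
ft_force: [0.2, -0.8, -0.4]
opening: 0.301
```

Call:
carry_out(grip=[0, 0, 0, 0, 0], linear=[[-0.08, 0, 0], [-0.08, 0, 0], [-0.08, 0, 0], [-0.04, 0, 0], [0, 0, 0]], turn=[0, -0.0409, -0.0409, -0.0409, -0.0409])

```text
t: 58.25
eef_pos: [636.5, 160.3, 205.0]
tcp_rot: [2.729, 1.564, 0.137]
ft_force: [-0.8, -0.5, -0.6]
opening: 0.498
```

Call:
carry_out(grip=[0, 0, 0, 0, 0], linear=[[0, 0, 0], [0, 0, 0], [0, 0, 0], [0, 0, 0], [0, 0, 0]], turn=[-0.0409, -0.0409, -0.0409, -0.0409, -0.0409])

```text
t: 58.75
eef_pos: [635.3, 160.1, 201.1]
tcp_rot: [1.935, 1.57, -0.014]
ft_force: [0.4, 0.5, 0.1]
opening: 0.499
```

Call:
carry_out(grip=[0, 0, 0, 0, 0], linear=[[0, 0, 0], [0, 0, 0], [0, 0, 0], [0, -0.0469, -0.0616], [0, -0.0469, -0.0616]], turn=[-0.0409, -0.0409, -0.0409, 0, 0])

```text
t: 59.25
eef_pos: [588.0, 221.6, 200.8]
tcp_rot: [1.686, 1.57, 0.116]
ft_force: [0.5, 0.4, 0.3]
opening: 0.503
```

Call:
carry_out(grip=[0, 0, 0, 0, 0], linear=[[0, -0.0469, -0.0616], [0, -0.0469, -0.0616], [0, -0.0469, -0.0616], [0, -0.0469, -0.0616], [0, -0.0469, -0.0616]], turn=[0, 0, 0, 0, 0])

```text
t: 59.75
eef_pos: [469.7, 376.4, 201.1]
tcp_rot: [2.049, 1.57, 0.48]
ft_force: [0.9, -0.9, -0.6]
opening: 0.501
```

Call:
carry_out(grip=[0, 0, 0], linear=[[0, 0, 0], [0, 0, 0], [0, 0, 0]], turn=[0, 0, 0])

```text
t: 60.05
eef_pos: [471.3, 374.7, 200.6]
tcp_rot: [1.508, 1.57, -0.061]
ft_force: [-0.3, -0.2, -0.5]
opening: 0.501
```

```bash
python3 - <<'E'
from h import *
bars('w20.png'); go(469.3,374.7,-14.5,0.2)
E
```

```text
strip px [320. 215.] world 469.0 375.2 size 67.3 6.1 ang 90.1
strip px [566.  84.] world 695.1 497.3 size 96.0 9.7 ang 125.4
now [471.5 374.6 200.5] 0.1 | turn -0.0008 rows 1 each -0.0008 | lin [ 4.3e-01 -4.3e-03 -3.0e-04] rows 6 each [ 0.0717 -0.0007 -0.0001] q6~ 38
```

Call:
carry_out(grip=[0, 0, 0, 0, 0], linear=[[0, -0.005, -0.001], [0.08, 0, 0], [0.08, 0, 0], [0.08, 0, 0], [0.07, 0, 0]], turn=[0, 0, 0, 0, 0])

```text
t: 60.6
eef_pos: [468.4, 375.0, 43.5]
tcp_rot: [-0.792, 1.57, -2.362]
ft_force: [1.3, 0.3, -0.5]
opening: 0.498
```

Call:
carry_out(grip=[0, 0, 0, 0, 0], linear=[[0.07, 0, 0], [0.03, 0, 0], [0.01, 0, 0], [0.009, 0, 0], [0, 0, 0]], turn=[0, 0, 0, 0, 0])

```text
t: 61.1
eef_pos: [468.8, 376.0, -13.4]
tcp_rot: [2.062, 1.569, 0.493]
ft_force: [0.3, 0.4, 1.5]
opening: 0.501
```

Call:
carry_out(grip=[1, 1, 1, 1, 1], linear=[[0, 0, 0], [0, 0, 0], [0, 0, 0], [0, 0, 0], [0, 0, 0]], turn=[0, 0, 0, 0, 0])

```text
t: 61.6
eef_pos: [468.4, 375.9, -14.0]
tcp_rot: [1.806, 1.57, 0.237]
ft_force: [-0.4, 0.3, 2.5]
opening: 0.164
```

Call:
carry_out(grip=[1, 1, 1], linear=[[0, 0, 0], [0, 0, 0], [0, 0, 0]], turn=[0, 0, 0])

```text
t: 61.9
eef_pos: [468.4, 375.9, -14.0]
tcp_rot: [1.911, 1.57, 0.342]
ft_force: [-0.7, -0.2, 5.0]
opening: 0.167
```

Call:
carry_out(grip=[1, 1, 1, 1, 1], linear=[[-0.02, 0, 0], [-0.05, 0, 0], [-0.08, 0, 0], [-0.08, 0, 0], [0, 0, 0]], turn=[0, 0, 0, 0, 0])

```text
t: 62.4
eef_pos: [470.1, 377.1, 106.1]
tcp_rot: [2.125, 1.563, 0.556]
ft_force: [0.8, -0.3, -1.0]
opening: 0.166
```

Call:
carry_out(grip=[1, 1, 1, 1, 1], linear=[[0, 0, 0], [0, 0, 0], [0, 0, 0], [0, 0, 0], [0, 0, 0]], turn=[0.0409, 0.0409, 0.0409, 0.0409, 0.0409])

```text
t: 62.9
eef_pos: [467.9, 375.6, 100.3]
tcp_rot: [-0.279, 1.57, -2.496]
ft_force: [0.2, 0.2, -0.1]
opening: 0.161
```

```bash
python3 - <<'E'
from h import *
held('w21.png')
E
```

```text
px 312 220 front end tool z -42.2; px 333 220 front end tool z -42.2; opening 0.161 f [ 0.2  0.2 -0.1]
```

Call:
carry_out(grip=[1, 1, 1, 1, 1], linear=[[0, 0, 0], [0, 0, 0], [0, 0, 0], [0, 0, 0], [0, 0, 0]], turn=[0.0409, 0.0409, 0.0409, 0.0409, 0.0409])

```text
t: 63.45
eef_pos: [468.0, 375.6, 100.3]
tcp_rot: [0.383, 1.57, -2.473]
ft_force: [-0.4, 0.1, -1.7]
opening: 0.165
```

Call:
carry_out(grip=[1, 1, 1, 1, 1], linear=[[0, 0, 0], [0, 0, 0], [0, 0.0595, -0.0527], [0, 0.0595, -0.0527], [0, 0.0595, -0.0527]], turn=[0.0409, 0.0409, 0, 0, 0])

```text
t: 63.95
eef_pos: [550.5, 288.1, 100.4]
tcp_rot: [0.493, 1.57, -2.614]
ft_force: [0.5, -0.2, -0.6]
opening: 0.161
```

Call:
carry_out(grip=[1, 1, 1, 1, 1], linear=[[0, 0.0595, -0.0527], [0, 0.0595, -0.0527], [0, 0.0595, -0.0527], [0, 0, 0], [0, 0, 0]], turn=[0, 0, 0, 0, 0])

```text
t: 64.45
eef_pos: [631.6, 201.6, 100.1]
tcp_rot: [0.144, 1.57, -2.967]
ft_force: [0.8, 0.1, -0.6]
opening: 0.167
```

Call:
carry_out(grip=[1, 1], linear=[[0, 0, 0], [0, 0, 0]], turn=[0, 0])

```text
t: 64.65
eef_pos: [631.0, 203.3, 100.7]
tcp_rot: [0.146, 1.57, -2.962]
ft_force: [-0.1, 0.4, -0.7]
opening: 0.162
```

```bash
python3 - <<'E'
from h import *
x,y=rack(28.6,171); go(x,y,18.5,-88.16)
E
```

```text
now [631.  203.3 100.7] -88.1 | turn 0.0002 rows 1 each 0.0002 | lin [ 0.1645  0.0036 -0.0074] rows 2 each [ 0.0822  0.0018 -0.0037] q6~ 106
```

Call:
carry_out(grip=[1, 1, 1, 1, 1], linear=[[0, 0.0036, -0.0036], [0.08, 0, 0], [0.05, 0, 0], [0.01, 0, 0], [0, 0, 0]], turn=[0, 0, 0, 0, 0])

```text
t: 65.15
eef_pos: [633.4, 200.8, 30.5]
tcp_rot: [0.232, 1.57, -2.879]
ft_force: [-0.8, -0.4, 0.7]
opening: 0.164
```

Call:
carry_out(grip=[1, 1, 1, 1, 1], linear=[[0.01, 0, 0], [0.006, 0, 0], [0.004, 0, 0], [0, 0, 0], [0, 0, 0]], turn=[0, 0, 0, 0, 0])

```text
t: 65.65
eef_pos: [633.8, 200.6, 21.0]
tcp_rot: [3.08, 1.57, -0.031]
ft_force: [-1.3, -0.3, -0.6]
opening: 0.165
```

```bash
python3 - <<'E'
from h import *
x,y=rack(28.6,171); go(x,y,18.5,-88.16); print(env.state()['ft_force'],env.state()['moment'])
E
```

```text
now [633.8 200.6  21. ] -88.2 | turn -0.0004 rows 1 each -0.0004 | lin [ 0.0051 -0.0021 -0.0021] rows 1 each [ 0.0051 -0.0021 -0.0021] q6~ 106
[-1.29730403 -0.31722962 -0.58962788] [ 0.03853449 -0.00249169  0.01048741]
```

Call:
carry_out(grip=[0.4, 0.4, 0.4, 0.4, 0.4], linear=[[0, 0, 0], [0, 0, 0], [0, 0, 0], [-0.02, 0, 0], [-0.06, 0, 0]], turn=[0, 0, 0, 0, 0])

```text
t: 66.15
eef_pos: [632.4, 200.2, 59.3]
tcp_rot: [0.198, 1.566, -2.913]
ft_force: [0.4, 0.4, 1.2]
opening: 0.303
```

Call:
carry_out(grip=[0, 0, 0, 0, 0], linear=[[-0.08, 0, 0], [-0.08, 0, 0], [-0.08, 0, 0], [-0.04, 0, 0], [0, 0, 0]], turn=[0, -0.0394, -0.0394, -0.0394, -0.0394])

```text
t: 66.65
eef_pos: [634.8, 200.8, 205.5]
tcp_rot: [2.806, 1.564, 0.195]
ft_force: [-0.4, -1.5, -0.5]
opening: 0.5
```

Call:
carry_out(grip=[0, 0, 0, 0, 0], linear=[[0, 0, 0], [0, 0, 0], [0, 0, 0], [0, 0, 0], [0, 0, 0]], turn=[-0.0394, -0.0394, -0.0394, -0.0394, -0.0394])

```text
t: 67.15
eef_pos: [633.6, 200.5, 201.6]
tcp_rot: [2.055, 1.57, 0.064]
ft_force: [0.1, -0.6, 0.7]
opening: 0.497
```

Call:
carry_out(grip=[0, 0, 0, 0, 0], linear=[[0, 0, 0], [0, 0, 0], [0, -0.0387, -0.0664], [0, -0.0387, -0.0664], [0, -0.0387, -0.0664]], turn=[-0.0394, -0.0394, 0, 0, 0])

```text
t: 67.65
eef_pos: [593.7, 309.8, 201.7]
tcp_rot: [2.051, 1.57, 0.301]
ft_force: [0.7, 0.2, -0.3]
opening: 0.501
```

Call:
carry_out(grip=[0, 0, 0, 0, 0], linear=[[0, -0.0387, -0.0664], [0, -0.0387, -0.0664], [0, 0, 0], [0, 0, 0], [0, 0, 0]], turn=[0, 0, 0, 0, 0])

```text
t: 68.15
eef_pos: [568.3, 380.3, 201.1]
tcp_rot: [1.422, 1.57, -0.327]
ft_force: [0.6, -0.0, -0.3]
opening: 0.498
```

```bash
python3 - <<'E'
from h import *
bars('w22.png'); go(567,382,-14,-10.2)
E
```

```text
strip px [321. 212.] world 567.3 383.0 size 93.6 6.0 ang 79.6
now [568.4 380.  201. ] -10.3 | turn -0.0004 rows 1 each -0.0004 | lin [ 0.4301 -0.0035 -0.0033] rows 6 each [ 0.0717 -0.0006 -0.0006] q6~ 44
```

Call:
carry_out(grip=[0, 0, 0, 0, 0], linear=[[0, -0.0032, -0.0055], [0.08, 0, 0], [0.08, 0, 0], [0.08, 0, 0], [0.07, 0, 0]], turn=[0.001, 0, 0, 0, 0])

```text
t: 68.7
eef_pos: [566.9, 383.2, 44.0]
tcp_rot: [-0.741, 1.57, -2.495]
ft_force: [0.5, 0.8, -1.0]
opening: 0.504
```

Call:
carry_out(grip=[0, 0, 0, 0, 0], linear=[[0.07, 0, 0], [0.03, 0, 0], [0.01, 0, 0], [0.009, 0, 0], [0, 0, 0]], turn=[0, 0, 0, 0, 0])

```text
t: 69.2
eef_pos: [567.4, 384.3, -12.7]
tcp_rot: [2.185, 1.569, 0.432]
ft_force: [0.1, -0.5, 0.2]
opening: 0.499
```

Call:
carry_out(grip=[1, 1, 1, 1, 1], linear=[[0, 0, 0], [0, 0, 0], [0, 0, 0], [0, 0, 0], [0, 0, 0]], turn=[0, 0, 0, 0, 0])

```text
t: 69.7
eef_pos: [566.9, 384.1, -13.5]
tcp_rot: [2.011, 1.57, 0.259]
ft_force: [0.3, -0.5, 1.4]
opening: 0.167
```

Call:
carry_out(grip=[1, 1, 1], linear=[[0, 0, 0], [0, 0, 0], [0, 0, 0]], turn=[0, 0, 0])

```text
t: 70.0
eef_pos: [566.9, 384.1, -13.5]
tcp_rot: [1.958, 1.57, 0.205]
ft_force: [-0.4, -0.6, 4.3]
opening: 0.164
```

Call:
carry_out(grip=[1, 1, 1, 1, 1], linear=[[-0.02, 0, 0], [-0.05, 0, 0], [-0.08, 0, 0], [-0.08, 0, 0], [0, 0, 0]], turn=[0, 0, 0, 0, 0])

```text
t: 70.5
eef_pos: [568.9, 385.3, 107.4]
tcp_rot: [2.248, 1.562, 0.496]
ft_force: [-0.3, -0.0, -0.5]
opening: 0.166
```

Call:
carry_out(grip=[1, 1, 1, 1, 1], linear=[[0, 0, 0], [0, 0, 0], [0, 0, 0], [0, 0, 0], [0, 0, 0]], turn=[0.0393, 0.0393, 0.0393, 0.0393, 0.0393])

```text
t: 71.0
eef_pos: [566.5, 383.9, 100.7]
tcp_rot: [-0.202, 1.57, -2.577]
ft_force: [-0.4, -0.8, -0.2]
opening: 0.159
```

```bash
python3 - <<'E'
from h import *
held('w23.png')
E
```

```text
px 312 194 front end tool z -53.3; px 333 194 front end tool z -53.3; opening 0.159 f [-0.4 -0.8 -0.2]
```

Call:
carry_out(grip=[1, 1, 1, 1, 1], linear=[[0, 0, 0], [0, 0, 0], [0, 0, 0], [0, 0, 0], [0, 0, 0]], turn=[0.0393, 0.0393, 0.0393, 0.0393, 0.0393])

```text
t: 71.55
eef_pos: [566.5, 383.9, 100.8]
tcp_rot: [0.413, 1.57, -2.576]
ft_force: [0.4, 0.4, -0.5]
opening: 0.164
```

Call:
carry_out(grip=[1, 1, 1, 1, 1], linear=[[0, 0, 0], [0, 0.0764, -0.0135], [0, 0.0764, -0.0135], [0, 0.0764, -0.0135], [0, 0.0764, -0.0135]], turn=[0.0393, 0, 0, 0, 0])

```text
t: 72.05
eef_pos: [598.4, 230.7, 100.9]
tcp_rot: [0.369, 1.57, -2.739]
ft_force: [0.2, 0.8, -1.5]
opening: 0.167
```

Call:
carry_out(grip=[1, 1, 1, 1, 1], linear=[[0, 0.0764, -0.0135], [0, 0.0764, -0.0135], [0, 0.0764, -0.0135], [0, 0, 0], [0, 0, 0]], turn=[0, 0, 0, 0, 0])

```text
t: 72.55
eef_pos: [622.3, 117.6, 101.0]
tcp_rot: [-0.02, 1.57, -3.13]
ft_force: [-0.2, -0.7, -0.6]
opening: 0.164
```

Call:
carry_out(grip=[1, 1], linear=[[0, 0, 0], [0, 0, 0]], turn=[0, 0])

```text
t: 72.75
eef_pos: [622.1, 119.4, 101.2]
tcp_rot: [0.066, 1.571, -3.042]
ft_force: [0.3, -0.2, -1.3]
opening: 0.168
```

```bash
python3 - <<'E'
from h import *
x,y=rack(15.7-1.5,87); go(x,y,20,-88.16)
E
```

```text
now [622.1 119.4 101.2] -88.1 | turn 0.0004 rows 1 each 0.0004 | lin [ 0.1623  0.0045 -0.0019] rows 2 each [ 0.0812  0.0022 -0.001 ] q6~ 99
```

Call:
carry_out(grip=[1, 1, 1, 1, 1], linear=[[0, 0.004, -0.002], [0.08, 0, 0], [0.05, 0, 0], [0.01, 0, 0], [0, 0, 0]], turn=[0, 0, 0, 0, 0])

```text
t: 73.25
eef_pos: [623.2, 116.6, 30.9]
tcp_rot: [0.111, 1.569, -2.999]
ft_force: [-0.0, 0.7, 0.1]
opening: 0.164
```

Call:
carry_out(grip=[1, 1, 1, 1, 1], linear=[[0.01, 0, 0], [0.006, 0, 0], [0.004, 0, 0], [0, 0, 0], [0, 0, 0]], turn=[0, 0, 0, 0, 0])

```text
t: 73.75
eef_pos: [623.6, 116.3, 21.6]
tcp_rot: [2.963, 1.57, -0.147]
ft_force: [0.6, 0.4, -0.1]
opening: 0.166
```

```bash
python3 - <<'E'
from h import *
x,y=rack(15.7-1,87); go(x,y,20,-88.16); print(env.state()['ft_force'],env.state()['moment'])
E
```

```text
now [623.6 116.3  21.6] -88.2 | turn -0.0003 rows 1 each -0.0003 | lin [ 0.0031 -0.0019 -0.0001] rows 1 each [ 0.0031 -0.0019 -0.0001] q6~ 99
[ 0.63064829  0.39694652 -0.12267572] [ 0.00336362  0.03701852 -0.01807352]
```

Call:
carry_out(grip=[0.4, 0.4, 0.4, 0.4, 0.4], linear=[[0, 0, 0], [0, 0, 0], [0, 0, 0], [-0.02, 0, 0], [-0.06, 0, 0]], turn=[0, 0, 0, 0, 0])

```text
t: 74.25
eef_pos: [622.2, 116.1, 60.0]
tcp_rot: [0.069, 1.566, -3.042]
ft_force: [-0.2, -0.9, 0.5]
opening: 0.299
```

Call:
carry_out(grip=[0, 0, 0, 0, 0], linear=[[-0.08, 0, 0], [-0.08, 0, 0], [-0.08, 0, 0], [-0.04, 0.04, 0.06], [0, 0.04, 0.06]], turn=[0, 0, 0, 0, 0])

```text
t: 74.75
eef_pos: [565.2, 74.3, 204.8]
tcp_rot: [3.106, 1.565, -0.003]
ft_force: [1.1, -0.6, 0.3]
opening: 0.499
```

Call:
carry_out(grip=[0, 0, 0], linear=[[0, 0, 0], [0, 0, 0], [0, 0, 0]], turn=[0, 0, 0])

```text
t: 75.05
eef_pos: [565.4, 74.7, 201.5]
tcp_rot: [3.128, 1.57, 0.018]
ft_force: [-0.0, -0.4, 0.0]
opening: 0.499
```

```bash
python3 - <<'E'
from h import *
bars('w24.png',50); go(443,-293.5,200,-30.05)
for n,(x,L) in {'80':(28.6,0),}.items(): pass
for x,y in ((28.6,171),(28.6,129),(15.7,87),(15.7,45),(3.2,3),(3.2,-39)): print(rack(x,y).round(1),end=' ')
im=cv2.imread('pics/w24.png'); cv2.imwrite('pics/w24c.png',cv2.resize(im[40:290,150:520],None,fx=2.1,fy=2.1,interpolation=cv2.INTER_CUBIC))
E
```

```text
strip px [247. 199.] world 584.4 144.1 size 40.7 4.5 ang 91.8
strip px [406. 200.] world 587.1 0.4 size 68.3 4.8 ang 1.8
strip px [359. 185.] world 599.9 43.8 size 60.6 4.4 ang 1.9
strip px [277. 157.] world 621.5 116.6 size 93.4 7.3 ang 1.4
strip px [180. 142.] world 631.5 201.1 size 68.0 6.9 ang 1.8
strip px [324. 154.] world 624.5 75.2 size 93.1 7.3 ang 1.7
strip px [226. 140.] world 634.5 160.5 size 67.8 7.2 ang 1.6
strip px [419. 167.] world 615.3 -8.8 size 118.3 6.9 ang 1.8
strip px [370. 167.] world 613.9 34.5 size 118.3 7.4 ang 1.8
now [565.4  74.8 201.2] -88.2 | turn -0.323 rows 8 each -0.0404 | lin [0.0024 0.157  0.7602] rows 10 each [0.0002 0.0157 0.076 ] q6~ -3
[634.8 201.6] [636.1 159.7] [624.6 117.3] [625.9  75.3] [614.8  32.9] [616.2  -9.1]
```

View pics/w24c.png

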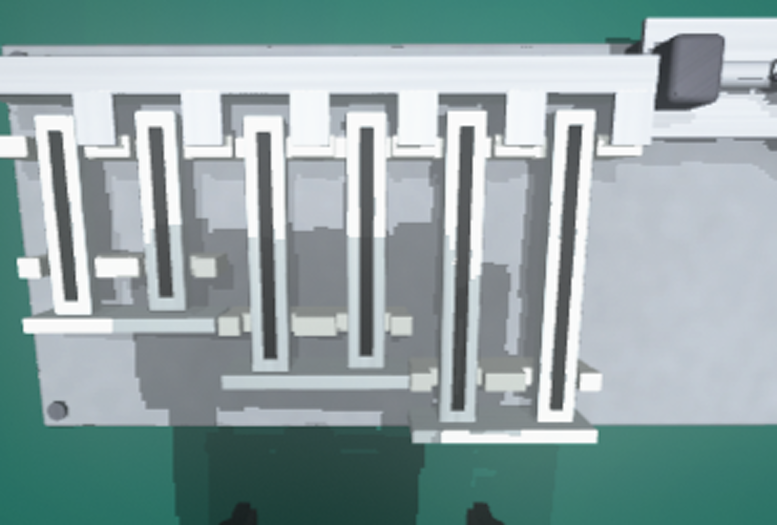

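Call:
carry_out(grip=[0, 0, 0, 0, 0], linear=[[0, 0, 0], [0, 0, 0], [0, 0, 0], [0, 0, 0], [0, 0, 0]], turn=[-0.0404, -0.0404, -0.0404, -0.0404, -0.0404])

```text
t: 75.6
eef_pos: [565.3, 74.9, 200.7]
tcp_rot: [-0.561, 1.57, -3.03]
ft_force: [-0.5, 0.5, 0.4]
opening: 0.506
```

Call:
carry_out(grip=[0, 0, 0, 0, 0], linear=[[0, 0, 0], [0, 0, 0], [0, 0, 0], [0, 0.0157, 0.076], [0, 0.0157, 0.076]], turn=[-0.0404, -0.0404, -0.0404, 0, 0])

```text
t: 76.1
eef_pos: [540.5, 1.0, 200.6]
tcp_rot: [-1.075, 1.57, 3.116]
ft_force: [1.0, 0.8, 0.4]
opening: 0.502
```

Call:
carry_out(grip=[0, 0, 0, 0, 0], linear=[[0, 0.0157, 0.076], [0, 0.0157, 0.076], [0, 0.0157, 0.076], [0, 0.0157, 0.076], [0, 0.0157, 0.076]], turn=[0, 0, 0, 0, 0])

```text
t: 76.6
eef_pos: [479.2, -184.6, 201.0]
tcp_rot: [-1.463, 1.57, 2.726]
ft_force: [-0.4, -0.6, 0.1]
opening: 0.5
```

Call:
carry_out(grip=[0, 0, 0, 0, 0], linear=[[0, 0.0157, 0.076], [0, 0.0157, 0.076], [0, 0.0157, 0.076], [0, 0, 0], [0, 0, 0]], turn=[0, 0, 0, 0, 0])

```text
t: 77.1
eef_pos: [442.6, -294.2, 200.7]
tcp_rot: [-1.875, 1.57, 2.312]
ft_force: [-0.5, 0.5, 0.2]
opening: 0.501
```

```bash
python3 - <<'E'
from h import *
go(442.6,-294.2,9.5,-30.05); ci=cams.camera_info('wrist'); im=snap('wrist','w25.png')
hsv=cv2.cvtColor(im,cv2.COLOR_BGR2HSV); w=((hsv[...,1]<70)&(hsv[...,2]>110)).astype(np.uint8)
n,l,st,ce=cv2.connectedComponentsWithStats(w)
for i in range(1,n):
    if st[i,4]>500 and 270<ce[i,0]<370 and ce[i,1]<280:
        p=np.argwhere(l==i)[:,::-1]; W=unproj(ci,p,54)[:,:2].astype(np.float32); r=cv2.minAreaRect(W); print(st[i],np.round(r[0],1),np.round(r[1],1),round(r[2],1))
b=np.radians(59.95); print('expected white centre', (np.array([442.6,-294.2])+(11.2+32.5)*np.array([np.cos(b),np.sin(b)])).round(1))
E
```

```text
now [ 442.6 -294.2  200.7] -30.1 | turn -0.0003 rows 1 each -0.0003 | lin [ 3.824e-01 -1.000e-04  1.000e-04] rows 5 each [ 0.0765 -0.      0.    ] q6~ -4
[ 324    0  105   51 2779] [ 559.3 -175.3] [35.4 81. ] 59.9
[ 308   98   30  146 4139] [ 465.2 -255.3] [125.3  24.9] 60.4
expected white centre [ 464.5 -256.4]
```

Call:
carry_out(grip=[0, 0, 0, 0, 0], linear=[[0.08, 0, 0], [0.08, 0, 0], [0.08, 0, 0], [0.07, 0, 0], [0.05, 0, 0]], turn=[0, 0, 0, 0, 0])

```text
t: 77.65
eef_pos: [442.7, -292.0, 19.2]
tcp_rot: [-1.77, 1.569, 2.42]
ft_force: [0.2, -0.3, -0.4]
opening: 0.5
```

Call:
carry_out(grip=[0, 0, 0, 1, 1], linear=[[0.015, 0, 0], [0.007, 0, 0], [0, 0, 0], [0, 0, 0], [0, 0, 0]], turn=[0, 0, 0, 0, 0])

```text
t: 78.15
eef_pos: [442.9, -294.1, 11.4]
tcp_rot: [1.357, 1.569, -0.738]
ft_force: [-0.2, -0.7, 0.1]
opening: 0.386
```

Call:
carry_out(grip=[1, 1, 1, 1, 1], linear=[[0, 0, 0], [0, 0, 0], [0, 0, 0], [0, 0, 0], [0, 0, 0]], turn=[0, 0, 0, 0, 0])

```text
t: 78.65
eef_pos: [442.8, -294.1, 10.9]
tcp_rot: [1.315, 1.57, -0.78]
ft_force: [-0.0, -0.0, 6.4]
opening: 0.249
```

```bash
python3 - <<'E'
from h import *
go(442.6,-294.2,9.5,-30.05); print(env.state()['opening'],env.state()['ft_force'])
E
```

```text
now [ 442.8 -294.1   10.9] -30.0 | turn 0.0001 rows 1 each 0.0001 | lin [ 0.0028 -0.0003  0.0004] rows 1 each [ 0.0028 -0.0003  0.0004] q6~ -4
0.24947768623529934 [-0.02068536 -0.01316109  6.41089939]
```

Call:
carry_out(grip=[1, 1, 1, 1, 1], linear=[[0, 0, 0], [-0.02, 0, 0], [-0.05, 0, 0], [-0.07, 0, 0], [-0.08, 0, 0]], turn=[0, 0, 0, 0, 0])

```text
t: 79.15
eef_pos: [441.8, -293.2, 121.2]
tcp_rot: [-1.741, 1.568, 2.447]
ft_force: [2.2, -0.7, -2.5]
opening: 0.251
```

Call:
carry_out(grip=[1, 1, 1, 1, 1], linear=[[0, 0, 0], [0, 0, 0], [0, 0, 0], [0, 0, 0], [0, 0.0796, -0.0224]], turn=[-0.0357, -0.0357, -0.0357, -0.0357, 0])

```text
t: 79.65
eef_pos: [480.3, -285.9, 120.8]
tcp_rot: [-1.922, 1.568, 2.717]
ft_force: [0.7, -1.2, -3.3]
opening: 0.249
```

Call:
carry_out(grip=[1, 1, 1, 1, 1], linear=[[0, 0.0796, -0.0224], [0, 0.0796, -0.0224], [0, 0.0796, -0.0224], [0, 0.0796, -0.0224], [0, 0.0796, -0.0224]], turn=[0, 0, 0, 0, 0])

```text
t: 80.15
eef_pos: [686.8, -244.1, 120.5]
tcp_rot: [-1.81, 1.57, 2.826]
ft_force: [0.5, -0.8, -2.9]
opening: 0.251
```

Call:
carry_out(grip=[1, 1, 1], linear=[[0, 0, 0], [0, 0, 0], [0, 0, 0]], turn=[0, 0, 0])

```text
t: 80.45
eef_pos: [684.6, -245.0, 120.2]
tcp_rot: [-1.776, 1.569, 2.86]
ft_force: [0.3, -0.2, -2.8]
opening: 0.253
```

```bash
python3 - <<'E'
from h import *
go(685.9,-245.6,50,-4.4); arc(); snap('wrist','w26.png')
# stub direction in earlier view w12: dark/bright profile
from h import *
r=np.radians(-88.1);c,s=np.cos(r),np.sin(r);M=np.array([[0,c,s],[0,s,-c],[-1,0,0]]);z=M@[.962,0,.274];x=M[:,1];y=np.cross(z,x);o=np.array([620.7,-5.1,99.7])+M@[-191.8,-.6,-77.]
V=np.eye(4);V[:3,:3]=[x,y,z];V[:3,3]=-V[:3,:3]@o;ci=dict(cams.camera_info('wrist'));ci['view']=V
im=cv2.imread('pics/w12.png');hsv=cv2.cvtColor(im,cv2.COLOR_BGR2HSV)
pts=[]
for u in range(575,640,8):
    v=np.where((hsv[120:190,u,1]<80)&(hsv[120:190,u,2]>150))[0]
    if len(v): pts.append((u,120+v.mean())); print(u,120+v.min(),120+v.max(),end='; ')
q=unproj(ci,pts,68)[:,:2]; d=np.polyfit(q[:,1],q[:,0],1); print('\nstub dir toward pivot deg',90-np.degrees(np.arctan(d[0])), 'x at pivot y',np.polyval(d,-117))
E
```

```text
now [ 684.6 -245.   120.2] -4.4 | turn 0.0002 rows 1 each 0.0002 | lin [0.1403 0.0028 0.0011] rows 2 each [0.0702 0.0014 0.0005] q6~ -15
[ 684.6 -245.   120.2] beta-2 83.6 along z 128.4 lat y -1.5 [ 0.3 -0.2 -2.8] 0.2528659604522115
575 144 160; 583 144 161; 591 145 162; 599 146 163; 607 147 162; 615 148 164; 623 149 165; 631 150 166; 639 151 167; 
stub dir toward pivot deg 85.88120245544465 x at pivot y 695.9767286610444
```

Call:
carry_out(grip=[1, 1, 1, 1, 1], linear=[[0, 0.003, 0.001], [0.08, 0, 0], [0.06, 0, 0], [0, 0, 0], [0, 0, 0]], turn=[0, 0, 0, 0, 0])

```text
t: 81.0
eef_pos: [687.1, -245.9, 51.0]
tcp_rot: [0.104, 1.571, -1.543]
ft_force: [0.6, -0.1, -1.7]
opening: 0.249
```

Call:
carry_out(grip=[1, 1, 1, 1, 1], linear=[[0.006, 0, 0], [0.006, 0, 0], [0, 0, 0], [0, 0, 0], [0, 0, 0]], turn=[0, 0, 0, 0, 0])

```text
t: 81.5
eef_pos: [687.3, -245.5, 44.7]
tcp_rot: [1.089, 1.57, -0.557]
ft_force: [0.7, -0.0, -3.1]
opening: 0.248
```

```bash
python3 - <<'E'
from h import *
arc(); snap('wrist','w27.png')
E
```

```text
[ 687.3 -245.5   44.7] beta-2 83.7 along z 128.8 lat y 1.2 [ 0.7 -0.  -3.1] 0.24763925621017643
```

Call:
carry_out(grip=[1, 1, 1, 1, 1], linear=[[0.008, -0.0012, 0], [0.008, 0, 0], [0.008, 0, 0], [0.0015, 0, 0], [0, 0, 0]], turn=[0, 0, 0, 0, 0])

```text
t: 82.05
eef_pos: [686.5, -245.4, 31.3]
tcp_rot: [-1.645, 1.57, 2.992]
ft_force: [-1.1, 0.0, -3.1]
opening: 0.253
```

```bash
python3 - <<'E'
from h import *
arc()
E
```

```text
[ 686.5 -245.4   31.3] beta-2 83.7 along z 128.7 lat y 0.4 [-1.1  0.  -3.1] 0.2534318222445868
```

Call:
carry_out(grip=[1, 1, 1, 1, 1], linear=[[0, -0.025, -0.0012], [0, -0.025, -0.0012], [0, -0.025, -0.0012], [0, -0.025, -0.0012], [0, -0.025, -0.0012]], turn=[0.031, 0.031, 0.031, 0.031, 0.031])

```text
t: 82.55
eef_pos: [629.6, -227.0, 32.1]
tcp_rot: [1.737, 1.565, -0.401]
ft_force: [11.1, -3.8, -8.3]
opening: 0.252
```

```bash
python3 - <<'E'
from h import *
arc()
E
```

```text
[ 629.6 -227.    32.1] beta-2 55.5 along z 128.4 lat y 3.3 [11.1 -3.8 -8.3] 0.2516965532224828
```

Moving properly against the spring; finishing the arc.

Call:
carry_out(grip=[1, 1, 1, 1, 1], linear=[[0, -0.025, -0.0012], [0, -0.025, -0.0012], [0, -0.025, -0.0012], [0, -0.025, -0.0012], [0, -0.025, -0.0012]], turn=[0.031, 0.031, 0.031, 0.031, 0.031])

```text
t: 83.05
eef_pos: [586.1, -183.2, 32.1]
tcp_rot: [1.994, 1.565, -0.632]
ft_force: [4.9, -10.3, -7.4]
opening: 0.256
```

Call:
carry_out(grip=[1, 1, 1, 1, 1], linear=[[0, -0.025, -0.0012], [0, -0.025, -0.0012], [0, -0.025, -0.0012], [0, -0.025, -0.0012], [0, -0.025, -0.0012]], turn=[0.031, 0.031, 0.031, 0.031, 0.031])

```text
t: 83.55
eef_pos: [567.7, -121.6, 31.8]
tcp_rot: [2.514, 1.57, -0.598]
ft_force: [0.4, -0.1, -2.7]
opening: 0.25
```

Call:
carry_out(grip=[1, 1, 1, 1, 1], linear=[[0, 0, 0], [0, 0, 0], [0, 0, 0], [0, 0, 0], [0, 0, 0]], turn=[0, 0, 0, 0, 0])

```text
t: 84.05
eef_pos: [567.8, -122.1, 31.5]
tcp_rot: [2.167, 1.571, -0.94]
ft_force: [-0.1, 0.6, -4.1]
opening: 0.251
```

```bash
python3 - <<'E'
from h import *
arc(); im=snap('scene','s28.png'); cv2.imwrite('pics/s28c.png',cv2.resize(im[220:360,240:480],None,fx=3.3,fy=3.3,interpolation=cv2.INTER_CUBIC))
E
```

```text
[ 567.8 -122.1   31.5] beta-2 -0.0 along z 128.1 lat y 0.7 [-0.1  0.6 -4.1] 0.25124377866998626
```

Call:
carry_out(grip=[1, 1, 1, 1, 1], linear=[[-0.01, 0, 0], [-0.02, 0, 0], [-0.05, 0, 0], [-0.05, 0, 0], [-0.046, 0, 0]], turn=[0, 0, 0, 0, 0])

```text
t: 84.6
eef_pos: [567.7, -121.8, 121.5]
tcp_rot: [2.677, 1.57, -0.43]
ft_force: [0.2, -0.0, -3.4]
opening: 0.249
```

Call:
carry_out(grip=[1, 1, 1, 1, 1], linear=[[0, 0.048, 0], [0, 0.048, 0], [0, 0, 0], [0, 0, 0], [0, 0, 0]], turn=[0, 0, 0, 0, 0])

```text
t: 85.1
eef_pos: [569.2, -169.1, 119.8]
tcp_rot: [-0.635, 1.571, 2.541]
ft_force: [-0.2, 0.7, -2.6]
opening: 0.25
```

```bash
python3 - <<'E'
from h import *
arc(); snap('wrist','w29.png'); go(442.6,-294.2,120,-30.05)
E
```

```text
[ 569.2 -169.1  119.8] beta-2 -0.0 along z 128.4 lat y 47.7 [-0.2  0.7 -2.6] 0.2502011703568829
now [ 569.3 -169.   119.7] -88.0 | turn -0.3219 rows 8 each -0.0402 | lin [-0.0006 -0.0939  0.3436] rows 5 each [-0.0001 -0.0188  0.0687] q6~ -4
```

View pics/w29.png

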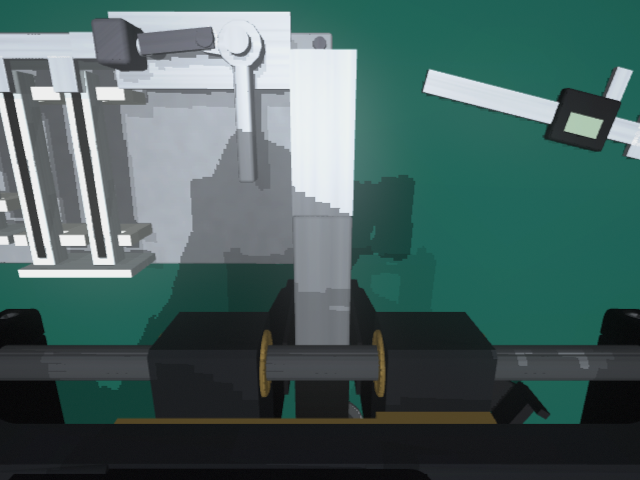

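Call:
carry_out(grip=[1, 1, 1, 1, 1], linear=[[0, 0, 0], [0, 0, 0], [0, 0, 0], [0, 0, 0], [0, 0, 0]], turn=[-0.0402, -0.0402, -0.0402, -0.0402, -0.0402])

```text
t: 85.65
eef_pos: [569.4, -168.9, 119.6]
tcp_rot: [-0.924, 1.571, 2.89]
ft_force: [0.4, -0.4, -2.7]
opening: 0.25
```

Call:
carry_out(grip=[1, 1, 1, 1, 1], linear=[[0, 0, 0], [0, 0, 0], [0, 0, 0], [0, -0.0188, 0.0687], [0, -0.0188, 0.0687]], turn=[-0.0402, -0.0402, -0.0402, 0, 0])

```text
t: 86.15
eef_pos: [518.3, -219.0, 119.4]
tcp_rot: [-0.784, 1.571, -2.878]
ft_force: [0.6, -0.3, -3.2]
opening: 0.249
```

Call:
carry_out(grip=[1, 1, 1, 1, 1], linear=[[0, -0.0188, 0.0687], [0, -0.0188, 0.0687], [0, -0.0188, 0.0687], [0.05, 0, 0], [0.05, 0, 0]], turn=[0, 0, 0, 0, 0])

```text
t: 86.65
eef_pos: [442.3, -295.2, 69.7]
tcp_rot: [1.385, 1.569, -0.713]
ft_force: [1.0, -0.3, -3.6]
opening: 0.249
```

Call:
carry_out(grip=[1, 1, 1], linear=[[0, 0, 0], [0, 0, 0], [0, 0, 0]], turn=[0, 0, 0])

```text
t: 86.95
eef_pos: [443.2, -294.6, 70.7]
tcp_rot: [1.333, 1.569, -0.763]
ft_force: [0.2, -0.0, -2.8]
opening: 0.252
```

```bash
python3 - <<'E'
from h import *
go(442.6,-294.2,11.2,-30.05)
E
```

```text
now [ 443.2 -294.6   70.7] -30.1 | turn -0.0002 rows 1 each -0.0002 | lin [ 0.1189 -0.0014 -0.0002] rows 2 each [ 0.0595 -0.0007 -0.0001] q6~ -4
```

Call:
carry_out(grip=[1, 1, 1, 1, 1], linear=[[0.05, -0.0014, 0], [0.04, 0, 0], [0.02, 0, 0], [0.008, 0, 0], [0, 0, 0]], turn=[0, 0, 0, 0, 0])

```text
t: 87.45
eef_pos: [442.3, -294.4, 11.3]
tcp_rot: [1.317, 1.57, -0.78]
ft_force: [-0.4, 0.7, -2.9]
opening: 0.254
```

Call:
carry_out(grip=[0, 0, 0, 0, 0], linear=[[0, 0, 0], [0, 0, 0], [0, 0, 0], [0, 0, 0], [0, 0, 0]], turn=[0, 0, 0, 0, 0])

```text
t: 87.95
eef_pos: [441.9, -294.4, 10.7]
tcp_rot: [1.205, 1.57, -0.892]
ft_force: [0.3, 0.3, 0.2]
opening: 0.493
```

Call:
carry_out(grip=[0, 0, 0, 0, 0], linear=[[-0.02, 0, 0], [-0.06, 0, 0], [-0.08, 0, 0], [-0.08, 0, 0], [-0.08, 0, 0]], turn=[0, 0, 0, 0, 0])

```text
t: 88.45
eef_pos: [441.6, -294.0, 172.9]
tcp_rot: [1.185, 1.57, -0.912]
ft_force: [0.0, -0.3, -0.4]
opening: 0.501
```

Call:
carry_out(grip=[0, 0, 0, 0, 0], linear=[[-0.06, 0, 0], [0, 0, 0], [0, 0, 0], [0, 0, 0], [0, 0, 0]], turn=[0, 0, 0, 0, 0])

```text
t: 88.95
eef_pos: [441.5, -294.0, 199.5]
tcp_rot: [-1.724, 1.569, 2.462]
ft_force: [0.2, 0.8, 0.3]
opening: 0.499
```

```bash
python3 - <<'E'
from h import *
ci=cams.camera_info('wrist'); im=snap('wrist','w30.png')
hsv=cv2.cvtColor(im,cv2.COLOR_BGR2HSV); w=((hsv[...,1]<70)&(hsv[...,2]>110)).astype(np.uint8)
n,l,st,ce=cv2.connectedComponentsWithStats(w)
for i in range(1,n):
    if st[i,4]>500 and 270<ce[i,0]<370 and ce[i,1]<280:
        p=np.argwhere(l==i)[:,::-1]; W=unproj(ci,p,54)[:,:2].astype(np.float32); r=cv2.minAreaRect(W); print(st[i],np.round(r[0],1),np.round(r[1],1),round(r[2],1))
p,M,a,s=pose(); print(p.round(1),a,s['qvel'].round(4))
im=snap('scene','s30.png'); cv2.imwrite('pics/s30c.png',cv2.resize(im[190:370,100:500],None,fx=2,fy=2,interpolation=cv2.INTER_CUBIC))
E
```

```text
[ 326    0  103   51 2693] [ 558.4 -175.7] [35.3 79.1] 59.8
[ 309   98   30  146 4213] [ 464.4 -255.2] [124.6  25.2] 59.9
[ 441.5 -294.   199.6] -30.14454828254494 [-0.0001 -0.0016 -0.0036  0.0001  0.0005 -0.0019]
```

View pics/s30c.png

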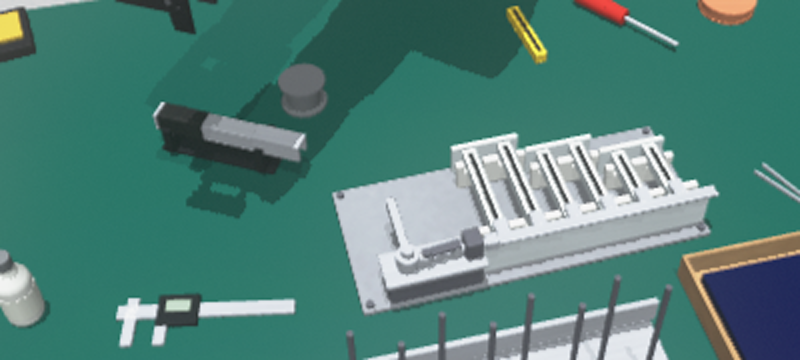

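The final view shows the extension bar in its cradle at its starting pose, within 1 mm. The lever is shut, all six bars are in their rows, and the bystanders are where they were. Handing in.

```bash
python3 -c "
from cell import env
print(env.job_done())"
```

```text
the job is handed in; nothing more can be done
None
```

I handed the job in at about t = 89 s of the 208 s allowed, with every step carried out. The hand-in reports no verdict.

**What was done:**
- I threw the clamp open with the extension bar and put the bar back in its cradle.
- All six bars were present, and I laid two in each row.
- I picked the extension bar up again, threw the clamp shut past its dead point, and laid the bar back in the cradle.

**Last checks:**
- **Bars:** measured in the rack just before shutting, every bar was within about 3.5 mm of its row centre lengthwise and 0.5° of the slot direction. Seating depth was judged only from the picture and the release heights (within about 1–2 mm), not measured directly.
- **Clamp:** after the throw, the force on the tool fell to about zero and the lever stood where it was at the start. The comb tabs cover the slots.
- **Extension bar:** it lies within about 1 mm and 0.5° of where it lay before the final pick-up.
- **Bystanders:** the last picture shows no visible change; I did not measure them.

**What disagreed:**
- **Fingertips:** they stand about 36 mm further back than the text says. My first two closes on the extension bar shut above it and touched nothing, so I set all grasp heights lower from there.
- **Knocked bar:** one 130 mm bar had been moved about 45 mm before I reached it. I found it again with the wrist camera.

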